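# Set a leaded glass panel on the sloping light pad

### The job

Take the amber leaded panel out of the rack, lay it down flat, front up, and let go of it, so that you can take it again by its long sides; then set it gently on the sloping light pad, front outward and jewel end up, in the middle, with its foot against the ledge. Slide the stop bar down until it bears on the panel's top end, let go, and leave the other things where they are.

Things in the scene. Friction and masses are not known exactly. Their poses are not given: they have to be found in the camera images.
- amber_panel: leaded glass panel, amber field in a grey lead frame, 140 long x 62 wide x 10 mm thick, 165 to 300 g, balanced at its middle. Origin: middle of its back face; x along it to the top end, y across it, z out of the front. A round red jewel (radius 10 mm) stands 3 mm proud of the front, 42 mm from the middle towards the top end
- panel_foot (a point): middle of the panel's foot (its narrow end away from the jewel), on the back face; axes as the panel. At the start the panel stands on a long side in the rack: its y axis up, front to the robot's left, foot away from the robot, upper long side 76 mm above the table
- panel_head (a point): middle of the panel's top end (the narrow end by the jewel), on the back face; axes as the panel
- light_pad: LED light pad, fixed black slab with a white lit face, 245 x 130 x 14 mm, sloping at 0.56 rad (32 degrees) on a stand, low end to the robot's right. Origin: on its face at the middle of the ledge, 30 mm above the table; x up the slope, y along the ledge, z out of the face. The ledge is a 6 mm aluminium strip across the low end, 14 mm proud of the face; its upper side is x = 0
- stop_bar (a joint): travel in m down the slope of the aluminium stop bar across the pad: 0 (215 mm from the ledge) to 0.095; 0 to 0.03 at the start. It stays where it is left and takes about 2 N to slide. It is 16 mm along the slope and 160 mm wide with its end blocks; its upper side is 13 mm, its lower side 2 mm from the pad's face
- bar_face (a point): middle of the stop bar's felt-covered lower edge (the one that meets the panel), 5.5 mm from the pad's face; axes as the light pad
- bar_knob (a point): middle of the black round knob (18 mm across, 15 mm tall) on the middle of the stop bar; this point is 8.5 mm up the slope from bar_face and 27.5 mm from the pad's face, the knob's top 36 mm from it; axes as the light pad
- glass_rack: fixed wooden rack, base 128 x 150 x 14 mm, origin at the middle of its underside. Two slots run along its y axis at x = -33 and +33 mm, each between two pairs of 8 mm dowels (at y = -52 and +52 mm, 13 mm apart, tops 52 mm above the table). Either panel may stand in either slot
- felt_mat: thin grey felt mat fixed on the table, 115 x 175 x 4 mm, free space to lay the panel on; origin at the middle of its underside, y along its length
- green_panel: the other leaded panel, green and blue, same size and axes as the amber one; stays in the rack
- glass_cutter: glass cutter with a wooden shaft lying on the table, 12 x 129 x 12 mm, y along it; bystander
- stopper_bottle: small clear glass bottle with a round stopper, 47 mm across, 81 mm tall, origin under its middle; bystander
- jar_white_3: pigment jar with a whitish lid, 63 mm across, 72 mm tall, origin under its middle; bystander

How it is judged:
By the outcome, as a careful person would: the job done as asked, in the order asked, and still so for the second after the job is handed in, with the robot touching nothing.
It also fails if it takes over 64 s, if anything falls off the work surface, if the arm or the gripper's body presses on something with over 40 N, if the wrist force passes 120 N, or if a joint passes its speed limit or range.

### The arm

A 6-joint arm with a two-finger parallel gripper is mounted at the origin on a cart in front of the work surface, level with it; the furniture and walls round the work are solid. World frame = base frame: x ahead of the robot, y to its left, z up, the work surface at z = 0. Lengths are in m, angles in rad, forces in N, time in s.
With the tool pointing down it reaches from about 0.25 to 0.775 m from the base axis. Payload 8.9 kg.
Tool frame: the origin (TCP) lies at the very end of the fingers, on their centre line; the grasp point (between the pads) lies 19 mm behind it; z points along the fingers, y is the direction in which the jaws open and shut (so a half turn about z gives the same grasp; the last joint's range is limited). The gripper opens to 85 mm and grips with 20 to 120 N. Pads are 22 mm wide; open, the fingers measure 114 mm over their backs; the gripper's body (76 mm by 85 mm) begins 54 mm behind the grasp point. The pads swing forward as they close: fully open they stand 13 mm farther back than shut.
Start: joints at [1.03, 0.291, -0.153, 1.127, 0, 1.431], TCP at [0.205, 0.483, 0.231] pointing down, gripper open.
Joint ranges: [-2.52, 2.52], [-0.91, 1.74], [-1.3, 1.37], [-1.96, 2.02], [-1.52, 1.47], [-3.14, 3.14]. Speed limits (rad/s): [2.22, 2.22, 2.79, 3.14, 3.14, 3.14].

### API

Orientations are given as a unit quaternion [w, x, y, z].
In Python, from rig import arm, read_camera, get_calibration gives the robot as it stands. The module is installed in compiled form; this text tells all that it offers.
- The arm moves only by the tool drive_tool, never from a script. Its arguments are lists of equal length, an entry for each row: "delta_pos": the shift along the tool's x, y, z in m, a list of three; "rotation": the turn, a rotation vector about the tool's x, y, z in rad, a list of three. A call has 1 to 12 rows; each row is the pose to reach, as a shift and turn from the pose measured when the call began, along the tool's axes at that moment; what a row does not reach only later rows make up. A row lasts 1/10 s, in which the tool goes at most 50 mm and 8.59 degrees, less where a joint would pass 70% of its speed; a pose out of reach is approached as far as the arm can. A call with a gripper value outside its range is refused whole. "fingers" is the finger opening in m, from 0 to 0.0854, set as the call begins (left out, the last holds). The fingers move at their own pace and stop on an object; the grip force is fixed at half the most. Time passes only in rows, so rows that repeat a pose let the fingers close. It gives the time, the measured TCP pose, the force and the opening at its end, in the units of the state.
- arm.read_state(): the state, without advancing time (a new reading comes with each control period).
- read_camera(name): name is "side" or "top" or "wrist"; returns the picture (400x640x3 uint8, red, green, blue); there is no depth.
- get_calibration(name): a dict with "fx", "fy", "cx", "cy" (pixels), "xyz" and "attitude" of the camera in the world. Camera axes: x right, y up, looking along -z (the intrinsics and any distortion apply to the point x, -y, -z); pixel columns grow to the right and rows downward; lengths in m; the calibration is good to about 2 mm. A picture is of the moment at which its call begins: read the wrist's pose just before it. get_calibration takes no time and is no camera call; for the wrist camera it gives the pose at the moment of the call.
- arm.close_job(): hands the job in, once; it reports no verdict.
The state is a dict: "time": time; "joints": joint angles; "joint_velocities": joint speeds; "effort": joint torques, N m; "tool_pos": TCP position; "orientation": TCP orientation; "ft_force": force on the tool from outside, world axes, zero at the start; "torque": the same for the moment, N m; "opening": finger opening in m.
Only numpy, scipy, OpenCV 4.12 (cv2) and the standard library are available. Lean on these libraries where they do the work, as an engineer would, in place of code of your own. Each camera call takes 0.05 s, during which the arm holds its last target.

## Working session

There is one attempt and no reset: what is moved stays moved. The work goes in short steps, Python scripts to look and compute and a tool call to move; the robot and the scene stay as the last step left them, time stands still between calls to the robot, and variables do not carry over. Pictures are saved under pics/ and viewed, and the job is handed in when it is done.

Besides the shell and the picture viewer there is one more tool, called after ">>>" in YAML: its name, and indented under it one key for each argument. drive_tool: Moves the arm, as the interface text tells. Its arguments: {"type":"object","properties":{"delta_pos":{"type":"array","items":{"type":"array","items":{"type":"number"}}},"rotation":{"type":"array","items":{"type":"array","items":{"type":"number"}}},"fingers":{"type":"number"}},"required":["delta_pos","rotation"]}

```bash
mkdir -p pics; ls
python3 - <<'E'
from rig import arm, read_camera, get_calibration
import cv2
for n in ["side","top","wrist"]:
    c=get_calibration(n); print(n,c)
    cv2.imwrite(f"pics/{n}0.png",read_camera(n)[:,:,::-1])
print(arm.read_state())
E
```

```text
pics
side {'fx': 426.76992580010426, 'fy': 426.76992580010426, 'cx': 314.8533234148116, 'cy': 199.7385028257056, 'xyz': array([0.22315137, 0.4806695 , 0.98766116]), 'attitude': array([-0.29192089, -0.08650887,  0.28014822,  0.91039298])}
top {'fx': 369.59029078858237, 'fy': 369.59029078858237, 'cx': 315.64575883740054, 'cy': 196.6767672264776, 'xyz': array([0.39680463, 0.01626239, 1.15574287]), 'attitude': array([-0.69862131, -0.04289676,  0.04427264,  0.71283103])}
wrist {'fx': 355.1740279377727, 'fy': 355.1740279377727, 'cx': 328.11555495096417, 'cy': 192.97466427974678, 'xyz': array([0.14248326, 0.50933455, 0.37342048]), 'attitude': array([ 0.82643015, -0.11338756, -0.07383281,  0.54653928])}
{'time': 0.15, 'joints': array([ 1.02971457e+00,  2.91126307e-01, -1.53935281e-01,  1.12670483e+00,
        2.89231608e-05,  1.43148380e+00]), 'joint_velocities': array([-0.00096223, -0.00016473,  0.00326505,  0.00108028,  0.00027218,
        0.00046093]), 'effort': array([ 1.36147744e-03, -5.37369812e+01,  3.31521142e+01,  1.14746770e-02,
       -2.21821938e-04,  4.77577700e-06]), 'tool_pos': array([0.20512486, 0.48291626, 0.23088359]), 'orientation': array([-1.75479600e-04,  1.99536219e-01,  9.79890332e-01, -4.52422336e-04]), 'ft_force': array([-0.43451081, -0.11138821,  0.13277984]), 'torque': array([0.03688175, 0.01033885, 0.01877944]), 'opening': 0.0856575697517858}
```

View pics/side0.png

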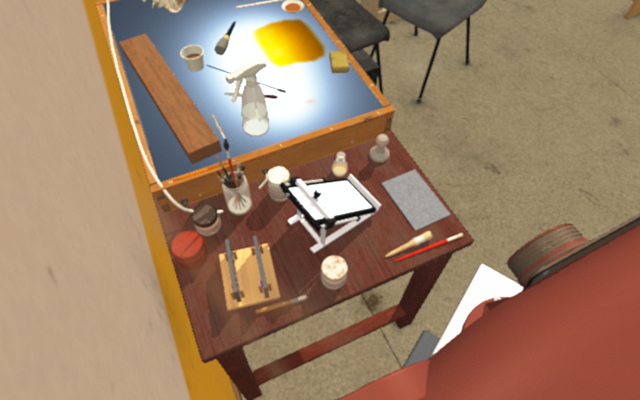

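View pics/top0.png

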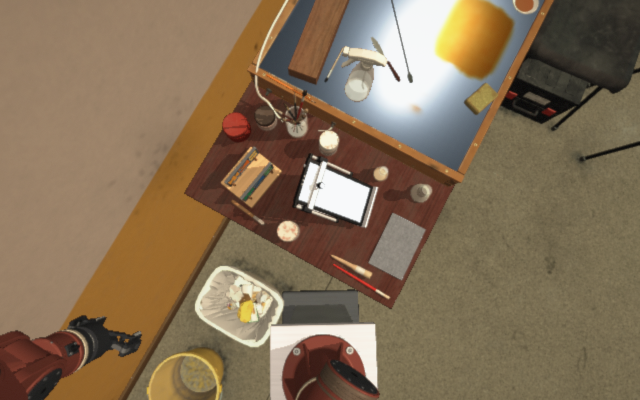

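View pics/wrist0.png

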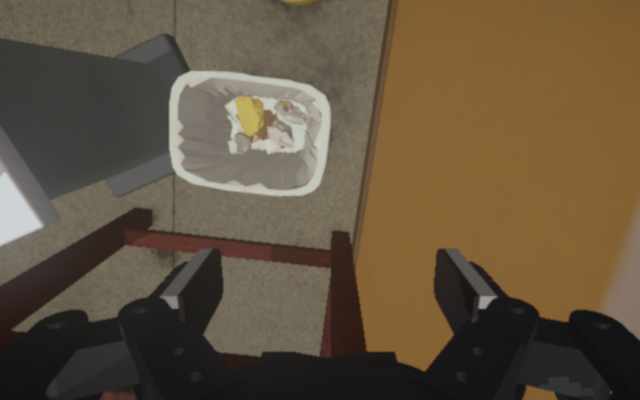

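```bash
cat > h.py <<'E'
import numpy as np, cv2
from scipy.spatial.transform import Rotation as R
def rot(q): return R.from_quat([q[1],q[2],q[3],q[0]])
def ray(c,u,v):
    d=np.array([(u-c['cx'])/c['fx'],-(v-c['cy'])/c['fy'],-1.0])
    return np.array(c['xyz']),rot(c['attitude']).apply(d)
def onz(c,u,v,z):
    o,d=ray(c,u,v); return o+d*(z-o[2])/d[2]
def proj(c,p):
    q=rot(c['attitude']).inv().apply(np.asarray(p)-c['xyz'])
    q=np.atleast_2d(q)
    return np.c_[c['cx']+c['fx']*q[:,0]/-q[:,2], c['cy']-c['fy']*q[:,1]/-q[:,2]]
def tri(obs):
    A=np.zeros((3,3));b=np.zeros(3)
    for c,u,v in obs:
        o,d=ray(c,u,v); d=d/np.linalg.norm(d); M=np.eye(3)-np.outer(d,d); A+=M;b+=M@o
    p=np.linalg.solve(A,b); return p
E
python3 - <<'E'
import cv2
from h import *
from rig import get_calibration
a=cv2.imread('pics/top0.png'); cv2.imwrite('pics/top0z.png',cv2.resize(a[120:320,180:450],None,fx=2.9,fy=2.9,interpolation=cv2.INTER_CUBIC))
a=cv2.imread('pics/side0.png'); cv2.imwrite('pics/side0z.png',cv2.resize(a[130:330,190:470],None,fx=2.8,fy=2.8,interpolation=cv2.INTER_CUBIC))
c=get_calibration('top')
for u,v in [(320,200),(420,200),(320,100)]: print(onz(c,u,v,0))
E
```

```text
[ 0.52925487 -0.00093157  0.        ]
[ 0.52292843 -0.31568682  0.        ]
[ 0.85697717 -0.00802046  0.        ]
```

View pics/top0z.png

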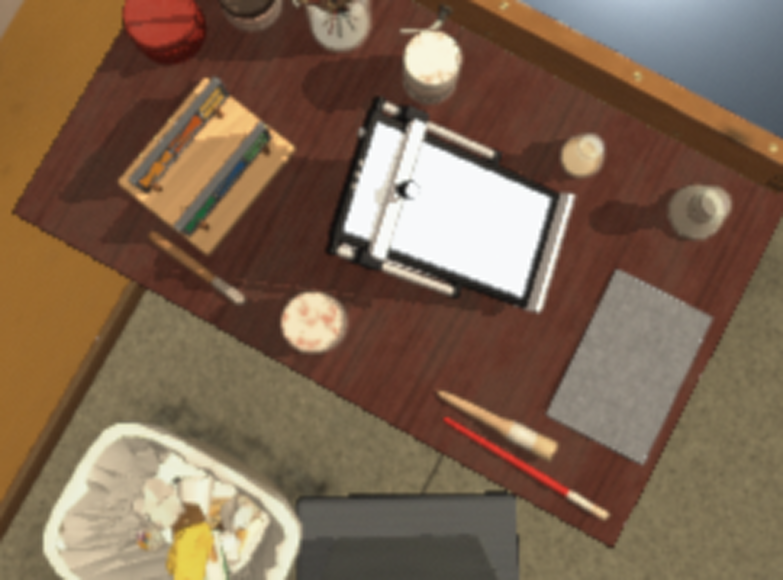

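View pics/side0z.png

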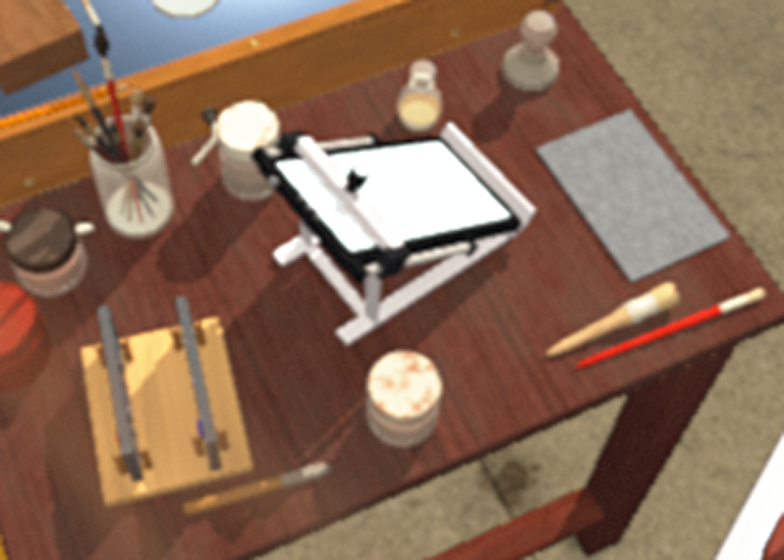

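Run:
```python
from h import *
from rig import get_calibration
t=get_calibration('top'); s=get_calibration('side')
T=lambda u,v,z: np.round(onz(t,180+u/2.9,120+v/2.9,z),3)
S=lambda u,v,z: np.round(onz(s,190+u/2.8,130+v/2.8,z),3)
print('amber top T',T(216,82,.076),T(138,182,.076),' S',S(103,310,.076),S(136,472,.076))
print('green top T',T(266,130,.076),T(184,230,.076),' S',S(182,300,.076),S(213,462,.076))
print('mat T',[T(*p,.004) for p in [(618,269),(712,318),(641,462),(548,415)]])
print('mat S',[S(*p,.004) for p in [(538,150),(630,111),(728,236),(636,280)]])
print('ledge top T',T(570,195,.044),T(538,310,.044),'S',S(450,125,.044),S(533,210,.044))
print('knob',tri([(t,180+405/2.9,120+188/2.9),(s,190+355/2.8,130+180/2.8)]))
print('pad upper corners T', tri([(t,180+378/2.9,120+100/2.9),(s,190+262/2.8,130+152/2.8)]),tri([(t,180+335/2.9,120+255/2.9),(s,190+362/2.8,130+270/2.8)]))
print('jar',S(402,370,.072),T(314,322,.072),'brush',T(440,393,.01),T(555,455,.015),T(445,420,.01),T(608,517,.01))
print('cutter',T(150,236,.006),T(240,298,.006))
print('table near edge',T(15,212,0),T(612,547,0),T(783,240,0))
```

```text
amber top T [0.68  0.193 0.076] [0.577 0.272 0.076]  S [0.68  0.196 0.076] [0.56  0.29  0.076]
green top T [0.629 0.142 0.076] [0.527 0.225 0.076]  S [0.631 0.149 0.076] [0.516 0.248 0.076]
mat T [array([ 0.484, -0.228,  0.004]), array([ 0.43 , -0.327,  0.004]), array([ 0.28 , -0.243,  0.004]), array([ 0.331, -0.147,  0.004])]
mat S [array([ 0.481, -0.223,  0.004]), array([ 0.428, -0.323,  0.004]), array([ 0.277, -0.241,  0.004]), array([ 0.327, -0.145,  0.004])]
ledge top T [ 0.56  -0.173  0.044] [ 0.44  -0.135  0.044] S [ 0.557 -0.17   0.044] [ 0.438 -0.131  0.044]
knob [0.5533862  0.00113732 0.1512545 ]
pad upper corners T [0.63758188 0.02447189 0.15123237] [0.49397197 0.06963228 0.15199318]
jar [0.439 0.091 0.072] [0.432 0.095 0.072] brush [ 0.356 -0.033  0.01 ] [ 0.29  -0.151  0.015] [ 0.328 -0.038  0.01 ] [ 0.225 -0.205  0.01 ]
cutter [0.53  0.275 0.006] [0.461 0.179 0.006]
table near edge [0.56  0.424 0.   ] [ 0.193 -0.209  0.   ] [ 0.512 -0.41   0.   ]
```

```bash
cat >> h.py <<'E'
def goal(pos,xdir=None,ydir=None,zdir=None):
    pass
def delta(st,pos,M):
    """M columns tool axes in world"""
    Rc=rot(st['orientation']); d=Rc.inv().apply(np.asarray(pos)-st['tool_pos'])
    rv=(Rc.inv()*R.from_matrix(M)).as_rotvec()
    n=max(np.linalg.norm(d)/.05,np.linalg.norm(rv)/.15)
    print('delta',np.round(d,4).tolist(),'rot',np.round(rv,3).tolist(),'rows>=%.1f'%n)
def down(azy):
    y=np.array([np.cos(azy),np.sin(azy),0]);z=np.array([0,0,-1.]);return np.c_[np.cross(y,z),y,z]
def show(st):
    r=rot(st['orientation']).as_matrix()
    print('t%.2f'%st['time'],'pos',np.round(st['tool_pos'],4),'q',np.round(st['joints'],2),'F',np.round(st['ft_force'],1),'op',round(st['opening'],4));print(np.round(r,3))
E
python3 - <<'E'
from h import *
from rig import *
st=arm.read_state(); show(st)
delta(st,[.624,.238,.27],down(np.deg2rad(-128)))
c=get_calibration('wrist'); print(rot(c['attitude']).as_matrix().round(3))
Rt=rot(st['orientation']); print(Rt.inv().apply(c['xyz']-st['tool_pos']))
E
```

```text
t0.15 pos [0.2051 0.4829 0.2309] q [ 1.03  0.29 -0.15  1.13  0.    1.43] F [-0.4 -0.1  0.1] op 0.0857
[[-0.92   0.391 -0.001]
 [ 0.391  0.92  -0.001]
 [ 0.    -0.001 -1.   ]]
delta [-0.4813, -0.0617, -0.0391] rot [0.0, -0.001, -2.88] rows>=19.2
[[ 0.392 -0.887 -0.246]
 [ 0.92   0.377  0.107]
 [-0.002 -0.268  0.963]]
[ 0.06800234 -0.00028041 -0.14259968]
```

>>> drive_tool:
  delta_pos:
    - [-0.05, -0.006, -0.02]
    - [-0.1, -0.012, -0.04]
    - [-0.15, -0.02, -0.04]
    - [-0.19, -0.025, -0.04]
    - [-0.23, -0.03, -0.04]
    - [-0.27, -0.035, -0.04]
    - [-0.31, -0.04, -0.04]
    - [-0.35, -0.045, -0.04]
    - [-0.39, -0.05, -0.04]
    - [-0.42, -0.054, -0.04]
    - [-0.45, -0.058, -0.04]
    - [-0.48, -0.062, -0.04]
  rotation:
    - [0, 0, -0.14]
    - [0, 0, -0.28]
    - [0, 0, -0.42]
    - [0, 0, -0.56]
    - [0, 0, -0.7]
    - [0, 0, -0.84]
    - [0, 0, -0.98]
    - [0, 0, -1.12]
    - [0, 0, -1.26]
    - [0, 0, -1.4]
    - [0, 0, -1.54]
    - [0, 0, -1.68]
  fingers: 0.05

```text
time: 1.35
tool_pos: [0.6236, 0.2373, 0.2704]
orientation: [-0.001, -0.599, 0.801, -0.0]
ft_force: [0.4, 0.9, 0.4]
opening: 0.0502
```

Run:
```python
from h import *
from rig import *
st=arm.read_state(); show(st)
delta(st,[.624,.238,.27],down(np.deg2rad(-128)))
```

```text
t1.35 pos [0.6236 0.2373 0.2704] q [ 0.25  0.57  0.38  1.38 -0.   -1.03] F [0.4 0.9 0.4] op 0.0502
[[-0.283 -0.959 -0.001]
 [-0.959  0.283 -0.001]
 [ 0.001  0.001 -1.   ]]
delta [-0.0008, -0.0002, 0.0004] rot [0.001, -0.001, -1.195] rows>=8.0
```

>>> drive_tool:
  delta_pos:
    - [0, 0, 0]
    - [0, 0, 0]
    - [0, 0, 0]
    - [0, 0, 0]
    - [0, 0, 0]
    - [0, 0, 0]
    - [0, 0, 0]
    - [0, 0, 0]
    - [0, 0, 0]
    - [0, 0, 0]
  rotation:
    - [0, 0, -0.15]
    - [0, 0, -0.3]
    - [0, 0, -0.45]
    - [0, 0, -0.6]
    - [0, 0, -0.75]
    - [0, 0, -0.9]
    - [0, 0, -1.05]
    - [0, 0, -1.195]
    - [0, 0, -1.195]
    - [0, 0, -1.195]

```text
time: 2.35
tool_pos: [0.6235, 0.2372, 0.2702]
orientation: [0.001, 0.945, -0.328, -0.001]
ft_force: [-0.3, 0.7, 0.4]
opening: 0.0497
```

Run:
```python
from h import *
from rig import *
import json
st=arm.read_state(); show(st)
c=get_calibration('wrist'); im=read_camera('wrist')
np.save('pics/w1c.npy',c,allow_pickle=True); cv2.imwrite('pics/w1.png',im[:,:,::-1])
print(proj(c,[[.624,.238,.076],[.68,.195,.076],[.57,.28,.076]]))
```

```text
t2.35 pos [0.6235 0.2372 0.2702] q [ 0.25  0.57  0.38  1.38 -0.   -2.22] F [-0.3  0.7  0.4] op 0.0497
[[ 0.785 -0.619 -0.002]
 [-0.619 -0.785 -0.001]
 [-0.001  0.002 -1.   ]]
[[326.2524617  167.280777  ]
 [325.1206105   91.13869732]
 [326.81790415 233.45404427]]
```

View pics/w1.png

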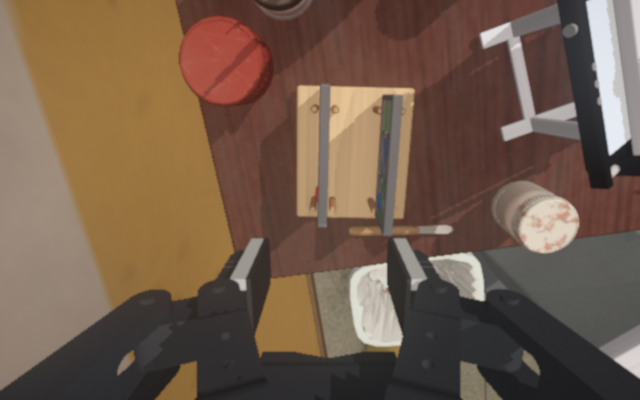

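Run:
```python
from h import *
im=cv2.imread('pics/w1.png'); c=np.load('pics/w1c.npy',allow_pickle=True).item()
cv2.imwrite('pics/w1z.png',cv2.resize(im[70:245,280:430],None,fx=3.4,fy=3.4,interpolation=cv2.INTER_CUBIC))
h=cv2.cvtColor(im,cv2.COLOR_BGR2HSV)
m=((h[:,:,1]<60)&(h[:,:,2]>60)&(h[:,:,2]<170)).astype(np.uint8)
roi=np.zeros_like(m); roi[80:232,310:340]=1
n,l,s,ct=cv2.connectedComponentsWithStats(m*roi); k=1+np.argmax(s[1:,4]); print(s[k],ct[k])
for v in (95,110,130,150,170,190,205,220):
    u=np.where(l[v]==k)[0]; print(v,u.min(),u.max())
pts=np.argwhere(l==k)[:,::-1].astype(np.float32); print(cv2.minAreaRect(pts))
```

```text
[ 317   84   13  144 1302] [323.18202765 155.00460829]
95 320 329
110 320 328
130 320 328
150 319 327
170 319 327
190 319 326
205 318 326
220 317 326
((323.1808776855469, 155.4815216064453), (9.538928031921387, 143.18914794921875), 1.2921669483184814)
```

View pics/w1z.png

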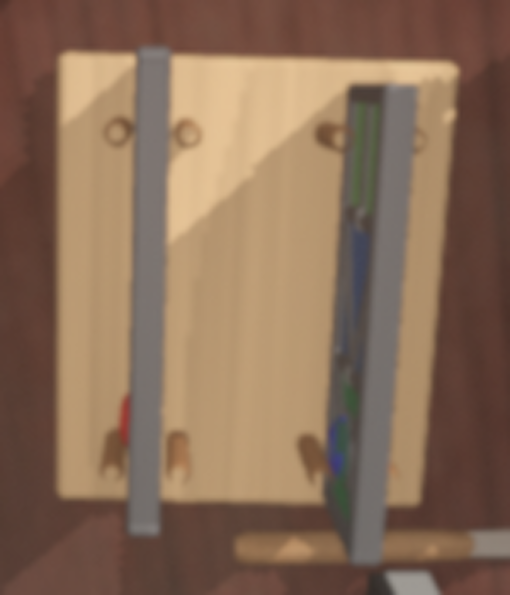

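Run:
```python
from h import *
from rig import *
c=np.load('pics/w1c.npy',allow_pickle=True).item()
f=onz(c,325,84,.076);h=onz(c,322,227.5,.076)
print(f,h,np.linalg.norm(f-h)); mid=(f+h)/2; d=(h-f)/np.linalg.norm(h-f); az=np.arctan2(d[1],d[0]); print(mid,np.degrees(az))
fr=az-np.pi/2
print([onz(c,u,150,.076) for u in (318.5,328)])
st=arm.read_state()
delta(st,[mid[0],mid[1],.053],down(fr-np.pi))
```

```text
[0.68494324 0.19122086 0.076     ] [0.57808351 0.27981926 0.076     ] 0.13881166823000332
[0.63151337 0.23552006 0.076     ] 140.3375582010857
[array([0.64169726, 0.2334055 , 0.076     ]), array([0.63609313, 0.2263088 , 0.076     ])]
delta [0.0074, -0.004, 0.2172] rot [0.002, 0.001, 0.025] rows>=4.3
```

>>> drive_tool:
  delta_pos:
    - [0.0075, -0.004, 0.04]
    - [0.0075, -0.004, 0.08]
    - [0.0075, -0.004, 0.12]
    - [0.0075, -0.004, 0.16]
    - [0.0075, -0.004, 0.19]
    - [0.0075, -0.004, 0.21]
    - [0.0075, -0.004, 0.22]
    - [0.0075, -0.004, 0.22]
  rotation:
    - [0.001, 0, 0.025]
    - [0.002, 0.001, 0.025]
    - [0.002, 0.001, 0.025]
    - [0.002, 0.001, 0.025]
    - [0.002, 0.001, 0.025]
    - [0.002, 0.001, 0.025]
    - [0.002, 0.001, 0.025]
    - [0.002, 0.001, 0.025]

```text
time: 3.2
tool_pos: [0.6307, 0.2353, 0.049]
orientation: [0.001, 0.94, -0.34, -0.001]
ft_force: [1.0, 0.4, -0.0]
opening: 0.0504
```

Run:
```python
from h import *
from rig import *
st=arm.read_state(); show(st)
c=get_calibration('wrist'); im=read_camera('wrist')
cv2.imwrite('pics/w2.png',im[:,:,::-1])
```

```text
t3.20 pos [0.6307 0.2353 0.049 ] q [ 0.25  0.71  0.03  0.9  -0.   -2.2 ] F [ 1.   0.4 -0. ] op 0.0504
[[ 0.769 -0.639 -0.002]
 [-0.639 -0.769 -0.001]
 [-0.001  0.002 -1.   ]]
```

View pics/w2.png

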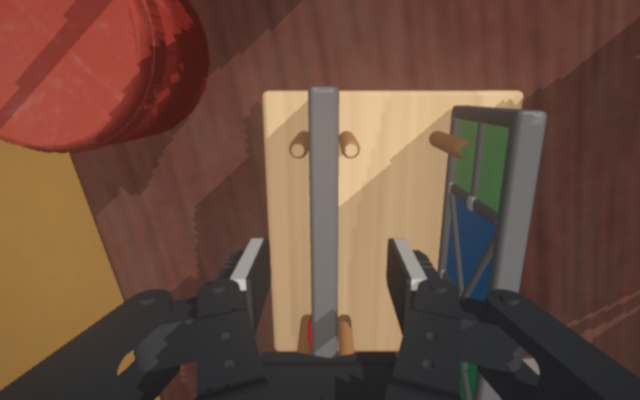

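>>> drive_tool:
  delta_pos:
    - [0, 0, 0]
    - [0, 0, 0]
    - [0, 0, 0]
    - [0, 0, 0]
    - [0, 0, 0]
    - [0, 0, 0]
  rotation:
    - [0, 0, 0]
    - [0, 0, 0]
    - [0, 0, 0]
    - [0, 0, 0]
    - [0, 0, 0]
    - [0, 0, 0]
  fingers: 0.0

```text
time: 3.85
tool_pos: [0.6325, 0.2358, 0.0517]
orientation: [-0.001, 0.94, -0.34, 0.001]
ft_force: [-0.2, -0.1, 5.6]
opening: 0.0089
```

>>> drive_tool:
  delta_pos:
    - [0, 0, -0.005]
    - [0, 0, -0.015]
    - [0, 0, -0.03]
    - [0, 0, -0.05]
    - [0, 0, -0.08]
    - [0, 0, -0.11]
    - [0, 0, -0.14]
    - [0, 0, -0.16]
    - [0, 0, -0.18]
    - [0, 0, -0.18]
  rotation:
    - [0, 0, 0]
    - [0, 0, 0]
    - [0, 0, 0]
    - [0, 0, 0]
    - [0, 0, 0]
    - [0, 0, 0]
    - [0, 0, 0]
    - [0, 0, 0]
    - [0, 0, 0]
    - [0, 0, 0]

```text
time: 4.85
tool_pos: [0.6333, 0.236, 0.2352]
orientation: [-0.002, 0.94, -0.34, 0.003]
ft_force: [0.6, 0.3, -3.3]
opening: 0.0088
```

Run:
```python
from h import *
from rig import *
st=arm.read_state(); show(st)
c=get_calibration('wrist'); im=read_camera('wrist'); np.save('pics/w3c.npy',c,allow_pickle=True)
cv2.imwrite('pics/w3.png',im[:,:,::-1])
```

```text
t4.85 pos [0.6333 0.236  0.2352] q [ 0.25  0.58  0.32  1.29 -0.   -2.2 ] F [ 0.6  0.3 -3.3] op 0.0088
[[ 0.769 -0.639  0.007]
 [-0.639 -0.769  0.002]
 [ 0.005 -0.006 -1.   ]]
```

View pics/w3.png

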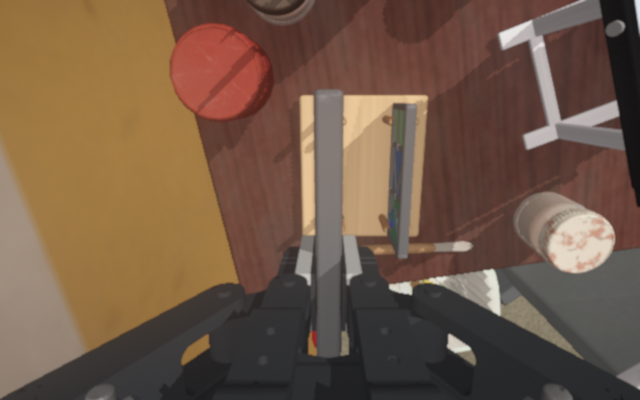

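```bash
cat >> h.py <<'E'
def layM(a,th):
    x=np.array([np.cos(a),np.sin(a),0]); y0=np.array([-np.sin(a),np.cos(a),0]); up=np.array([0,0,1.])
    y=np.cos(th)*y0+np.sin(th)*up; z=np.cross(x,y)
    return np.c_[-x,-z,-y],x,y0,y,z
E
python3 - <<'E'
from h import *
from rig import *
st=arm.read_state(); show(st)
delta(st,[.40,-.14,.29],layM(np.deg2rad(-5),np.pi/2)[0])
E
```

```text
t4.90 pos [0.6327 0.2359 0.2331] q [ 0.25  0.59  0.31  1.29 -0.   -2.2 ] F [-0.1  0.6 -3. ] op 0.0089
[[ 0.769 -0.639  0.005]
 [-0.639 -0.769  0.001]
 [ 0.003 -0.004 -1.   ]]
delta [0.0615, 0.4376, -0.0585] rot [-0.006, 0.004, 2.535] rows>=16.9
```

>>> drive_tool:
  delta_pos:
    - [0, 0, -0.03]
    - [0, 0.015, -0.058]
    - [0.005, 0.04, -0.06]
    - [0.01, 0.07, -0.06]
    - [0.015, 0.1, -0.06]
    - [0.02, 0.13, -0.06]
    - [0.025, 0.16, -0.06]
    - [0.03, 0.19, -0.06]
    - [0.03, 0.22, -0.06]
    - [0.035, 0.25, -0.06]
    - [0.04, 0.28, -0.06]
    - [0.045, 0.31, -0.06]
  rotation:
    - [0, 0, 0.1]
    - [0, 0, 0.25]
    - [0, 0, 0.4]
    - [0, 0, 0.55]
    - [0, 0, 0.7]
    - [0, 0, 0.85]
    - [0, 0, 1.0]
    - [0, 0, 1.15]
    - [0, 0, 1.3]
    - [0, 0, 1.45]
    - [0, 0, 1.6]
    - [0, 0, 1.75]

```text
time: 6.1
tool_pos: [0.4673, -0.0321, 0.2907]
orientation: [0.002, -0.339, 0.941, 0.0]
ft_force: [-0.8, 0.4, -2.4]
opening: 0.009
```

Run:
```python
from h import *
from rig import *
st=arm.read_state(); show(st)
delta(st,[.40,-.14,.27],layM(np.deg2rad(-5),np.pi/2)[0])
```

```text
t6.10 pos [ 0.4673 -0.0321  0.2907] q [-0.23  0.15 -0.18  1.24  0.   -0.92] F [-0.8  0.4 -2.4] op 0.009
[[-0.77  -0.638  0.003]
 [-0.638  0.77   0.001]
 [-0.003 -0.001 -1.   ]]
delta [0.1208, -0.0401, 0.0203] rot [0.0, 0.003, 0.779] rows>=5.2
```

>>> drive_tool:
  delta_pos:
    - [0.02, -0.007, 0.003]
    - [0.04, -0.014, 0.006]
    - [0.06, -0.02, 0.01]
    - [0.08, -0.027, 0.013]
    - [0.1, -0.034, 0.016]
    - [0.12, -0.04, 0.02]
    - [0.12, -0.04, 0.02]
  rotation:
    - [0, 0, 0.13]
    - [0, 0, 0.26]
    - [0, 0, 0.39]
    - [0, 0, 0.52]
    - [0, 0, 0.65]
    - [0, 0, 0.78]
    - [0, 0, 0.78]

```text
time: 6.8
tool_pos: [0.3986, -0.1403, 0.2688]
orientation: [0.0, 0.047, 0.999, 0.001]
ft_force: [0.1, 0.8, -3.1]
opening: 0.0084
```

Run:
```python
from h import *
from rig import *
st=arm.read_state(); show(st)
a=np.deg2rad(-5)
for th,dz in [(60,.12),(30,.06),(28,.06),(28,.0)]:
    M,x,y0,y,z=layM(a,np.deg2rad(th))
    C=np.array([.375,-.235,.004]); L=C-.031*y0+[0,0,dz]
    P=L+.0375*y+.005*z; print(th,dz,P.round(4)); delta(st,P,M)
```

```text
t6.80 pos [ 0.3986 -0.1403  0.2688] q [-0.51  0.07 -0.32  1.17  0.   -0.42] F [ 0.1  0.8 -3.1] op 0.0084
[[-0.996  0.093  0.   ]
 [ 0.093  0.996  0.002]
 [-0.     0.002 -1.   ]]
60 0.12 [ 0.3736 -0.2515  0.159 ]
delta [0.0146, -0.1133, 0.1096] rot [0.526, -0.002, -0.006] rows>=3.5
30 0.06 [ 0.3749 -0.236   0.0871]
delta [0.0147, -0.0979, 0.1815] rot [1.049, -0.003, -0.006] rows>=7.0
28 0.06 [ 0.375  -0.2352  0.086 ]
delta [0.0147, -0.0971, 0.1826] rot [1.084, -0.003, -0.006] rows>=7.2
28 0.0 [ 0.375  -0.2352  0.026 ]
delta [0.0147, -0.0973, 0.2426] rot [1.084, -0.003, -0.006] rows>=7.2
```

>>> drive_tool:
  delta_pos:
    - [0.004, -0.02, 0.02]
    - [0.008, -0.04, 0.04]
    - [0.012, -0.06, 0.06]
    - [0.0147, -0.08, 0.08]
    - [0.0147, -0.097, 0.1]
    - [0.0147, -0.097, 0.12]
    - [0.0147, -0.097, 0.13]
    - [0.0147, -0.097, 0.14]
    - [0.0147, -0.097, 0.145]
    - [0.0147, -0.097, 0.145]
  rotation:
    - [0.12, 0, 0]
    - [0.24, 0, 0]
    - [0.36, 0, 0]
    - [0.48, 0, 0]
    - [0.6, 0, 0]
    - [0.72, 0, 0]
    - [0.84, 0, 0]
    - [0.96, 0, 0]
    - [1.08, 0, 0]
    - [1.084, -0.003, -0.006]

```text
time: 7.8
tool_pos: [0.3736, -0.2335, 0.1196]
orientation: [-0.026, 0.033, 0.856, -0.515]
ft_force: [-0.1, 1.1, -3.0]
opening: 0.0087
```

Run:
```python
from h import *
from rig import *
st=arm.read_state(); show(st)
for n in ("side","top"):
    im=read_camera(n)[:,:,::-1]
    im=im[130:330,190:470] if n=="side" else im[150:350,230:500]
    cv2.imwrite(f'pics/{n}4.png',cv2.resize(im,None,fx=2.8,fy=2.8,interpolation=cv2.INTER_CUBIC))
a=np.deg2rad(-5)
for th,dz in [(28,.015),(28,.0),(24,0)]:
    M,x,y0,y,z=layM(a,np.deg2rad(th))
    C=np.array([.375,-.235,.004]); L=C-.031*y0+[0,0,dz]
    P=L+.0375*y+.005*z; print(th,dz,P.round(4)); delta(st,P,M)
```

```text
t7.80 pos [ 0.3736 -0.2335  0.1196] q [-0.05  0.5  -0.8   0.34 -1.08  0.06] F [-0.1  1.1 -3. ] op 0.0087
[[-0.997  0.03  -0.078]
 [ 0.083  0.468 -0.88 ]
 [ 0.011 -0.883 -0.469]]
28 0.015 [ 0.375  -0.2352  0.041 ]
delta [-0.0024, 0.0686, 0.0383] rot [-0.0, -0.001, 0.011] rows>=1.6
28 0.0 [ 0.375  -0.2352  0.026 ]
delta [-0.0025, 0.0818, 0.0454] rot [-0.0, -0.001, 0.011] rows>=1.9
24 0 [ 0.3751 -0.2338  0.0238]
delta [-0.0026, 0.0844, 0.0451] rot [0.069, -0.001, 0.011] rows>=1.9
```

View pics/side4.png

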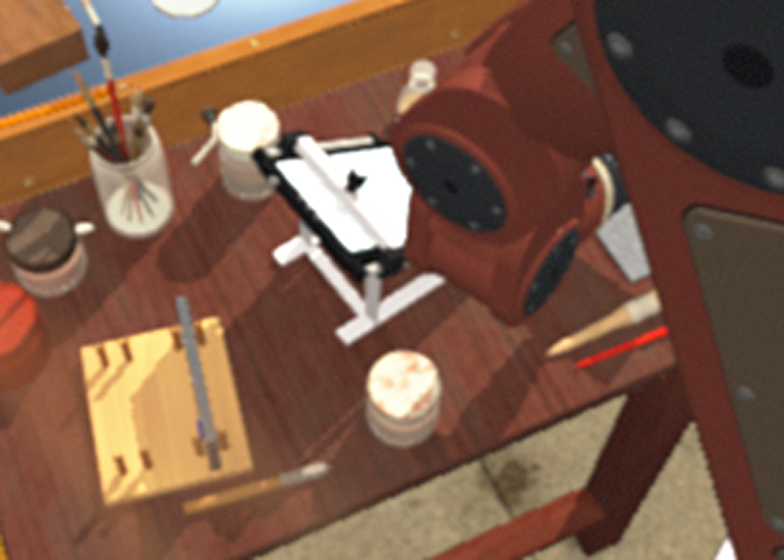

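View pics/top4.png

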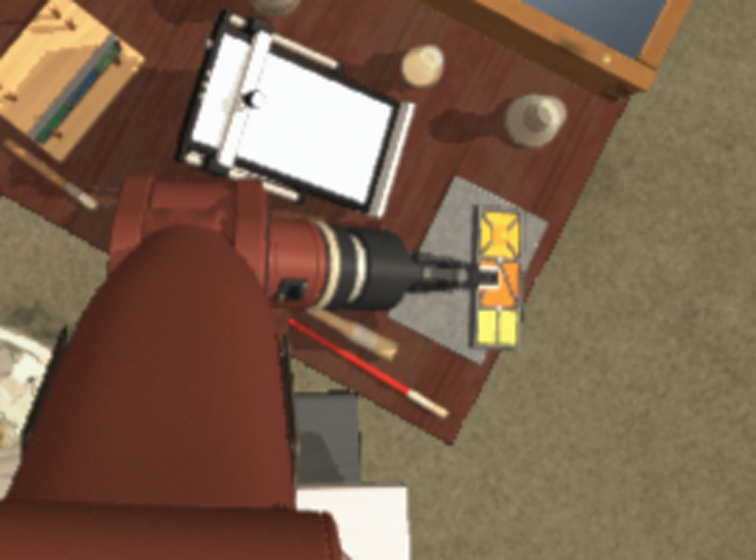

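Run:
```python
from h import *
from rig import *
t=get_calibration('top'); st=arm.read_state()
T=lambda u,v,z: np.round(onz(t,230+u/2.8,150+v/2.8,z),3)
for z in (.15,.2,.25): print(z,T(120,180,z),T(270,180,z),T(120,270,z),T(330,270,z),T(405,270,z))
s=get_calibration('side')
S=lambda u,v,z: np.round(onz(s,190+u/2.8,130+v/2.8,z),3)
for z in (.15,.2,.25): print(z,S(440,300,z),S(510,315,z),S(410,200,z))
back=-rot(st['orientation']).as_matrix()[:,2]
for d in (.2,.25,.3,.35): print(d,(st['tool_pos']+d*back).round(3))
```

```text
0.15 [0.475 0.131 0.15 ] [ 0.473 -0.015  0.15 ] [0.389 0.131 0.15 ] [ 0.385 -0.071  0.15 ] [ 0.383 -0.143  0.15 ]
0.2 [0.472 0.125 0.2  ] [ 0.469 -0.014  0.2  ] [0.389 0.125 0.2  ] [ 0.385 -0.067  0.2  ] [ 0.384 -0.135  0.2  ]
0.25 [0.468 0.119 0.25 ] [ 0.465 -0.012  0.25 ] [0.389 0.12  0.25 ] [ 0.386 -0.062  0.25 ] [ 0.384 -0.127  0.25 ]
0.15 [0.431 0.056 0.15 ] [0.378 0.035 0.15 ] [ 0.504 -0.01   0.15 ]
0.2 [0.418 0.081 0.2  ] [0.369 0.062 0.2  ] [0.487 0.019 0.2  ]
0.25 [0.406 0.107 0.25 ] [0.36  0.088 0.25 ] [0.47  0.049 0.25 ]
0.2 [ 0.39  -0.059  0.217]
0.25 [ 0.394 -0.015  0.24 ]
0.3 [0.398 0.029 0.264]
0.35 [0.402 0.073 0.288]
```

Run:
```python
from h import *
from rig import *
st=arm.read_state(); show(st)
a=np.deg2rad(-2)
for th,dz in [(28,.05),(28,.01),(28,.0)]:
    M,x,y0,y,z=layM(a,np.deg2rad(th))
    C=np.array([.365,-.237,.004]); L=C-.031*y0+[0,0,dz]
    P=L+.0375*y+.005*z; print(th,dz,P.round(4)); delta(st,P,M)
```

```text
t7.90 pos [ 0.3748 -0.2344  0.1223] q [-0.06  0.49 -0.8   0.34 -1.08  0.06] F [-1.2 -0.2 -1.5] op 0.0091
[[-0.996  0.036 -0.077]
 [ 0.085  0.471 -0.878]
 [ 0.004 -0.881 -0.473]]
28 0.05 [ 0.365  -0.2372  0.076 ]
delta [0.0093, 0.0391, 0.0252] rot [0.004, -0.046, -0.02] rows>=0.9
28 0.01 [ 0.365  -0.2372  0.036 ]
delta [0.0091, 0.0744, 0.0441] rot [0.004, -0.046, -0.02] rows>=1.7
28 0.0 [ 0.365  -0.2372  0.026 ]
delta [0.0091, 0.0832, 0.0488] rot [0.004, -0.046, -0.02] rows>=1.9
```

>>> drive_tool:
  delta_pos:
    - [0.005, 0.01, 0.006]
    - [0.009, 0.025, 0.016]
    - [0.009, 0.04, 0.025]
    - [0.009, 0.055, 0.034]
    - [0.009, 0.066, 0.04]
    - [0.009, 0.074, 0.044]
    - [0.009, 0.074, 0.044]
  rotation:
    - [0.002, -0.02, -0.01]
    - [0.004, -0.046, -0.02]
    - [0.004, -0.046, -0.02]
    - [0.004, -0.046, -0.02]
    - [0.004, -0.046, -0.02]
    - [0.004, -0.046, -0.02]
    - [0.004, -0.046, -0.02]

```text
time: 8.6
tool_pos: [0.3657, -0.2377, 0.0367]
orientation: [-0.009, 0.015, 0.857, -0.514]
ft_force: [0.7, -0.2, -3.2]
opening: 0.0087
```

Run:
```python
from h import *
from rig import *
st=arm.read_state(); show(st)
for n in ("side","top"):
    im=read_camera(n)[:,:,::-1]
    im=im[130:330,190:470] if n=="side" else im[150:350,230:500]
    cv2.imwrite(f'pics/{n}5.png',cv2.resize(im,None,fx=2.8,fy=2.8,interpolation=cv2.INTER_CUBIC))
st=arm.read_state()
Rc=rot(st['orientation']); print('world -z in tool',Rc.inv().apply([0,0,-1]).round(4))
```

```text
t8.60 pos [ 0.3657 -0.2377  0.0367] q [-0.07  0.68 -0.93 -0.1  -1.08 -0.07] F [ 0.7 -0.2 -3.2] op 0.0087
[[-0.999  0.018 -0.031]
 [ 0.035  0.47  -0.882]
 [-0.001 -0.882 -0.471]]
world -z in tool [0.0011 0.8829 0.4696]
```

View pics/side5.png

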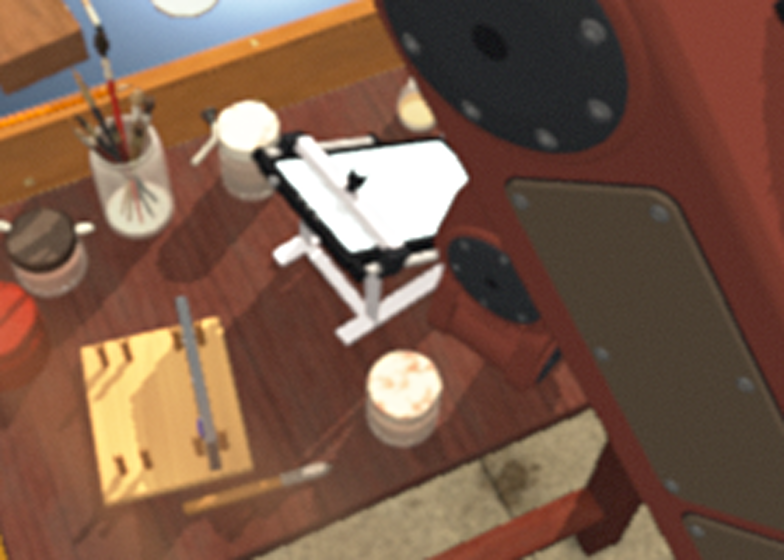

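View pics/top5.png

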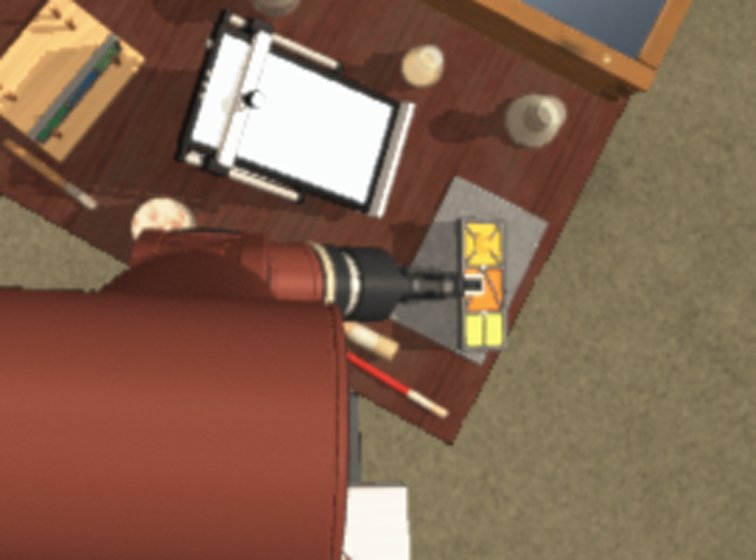

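>>> drive_tool:
  delta_pos:
    - [0, 0.003, 0.0015]
    - [0, 0.005, 0.0027]
    - [0, 0.007, 0.0037]
    - [0, 0.007, 0.0037]
    - [0, 0.007, 0.0037]
  rotation:
    - [0, 0, 0]
    - [0, 0, 0]
    - [0, 0, 0]
    - [0, 0, 0]
    - [0, 0, 0]

```text
time: 9.2
tool_pos: [0.3656, -0.2375, 0.0292]
orientation: [-0.009, 0.015, 0.857, -0.515]
ft_force: [-0.7, -0.5, -1.8]
opening: 0.0088
```

>>> drive_tool:
  delta_pos:
    - [0, 0.001, 0.0005]
    - [0, 0.0018, 0.001]
    - [0, 0.0026, 0.0014]
    - [0, 0.0026, 0.0014]
  rotation:
    - [0, 0, 0]
    - [0, 0, 0]
    - [0, 0, 0]
    - [0, 0, 0]

```text
time: 9.6
tool_pos: [0.3656, -0.2376, 0.0262]
orientation: [-0.009, 0.015, 0.857, -0.515]
ft_force: [0.6, -0.6, -2.8]
opening: 0.0088
```

>>> drive_tool:
  delta_pos:
    - [0, 0.0009, 0.0005]
    - [0, 0.0018, 0.001]
    - [0, 0.0018, 0.001]
    - [0, 0.0018, 0.001]
  rotation:
    - [0, 0, 0]
    - [0, 0, 0]
    - [0, 0, 0]
    - [0, 0, 0]

```text
time: 10.0
tool_pos: [0.3657, -0.238, 0.0254]
orientation: [-0.008, 0.015, 0.856, -0.516]
ft_force: [-0.4, 4.8, 8.9]
opening: 0.0092
```

>>> drive_tool:
  delta_pos:
    - [0, -0.0009, -0.0005]
    - [0, -0.0009, -0.0005]
    - [0, -0.0009, -0.0005]
  rotation:
    - [0, 0, 0]
    - [0, 0, 0]
    - [0, 0, 0]
  fingers: 0.02

```text
time: 10.3
tool_pos: [0.3657, -0.2379, 0.0264]
orientation: [-0.008, 0.015, 0.856, -0.516]
ft_force: [-0.7, 0.7, -1.1]
opening: 0.0203
```

Run:
```python
from h import *
from rig import *
st=arm.read_state(); show(st)
im=read_camera('top')[:,:,::-1][190:300,340:460]
cv2.imwrite(f'pics/top6.png',cv2.resize(im,None,fx=5,fy=5,interpolation=cv2.INTER_CUBIC))
Rc=rot(st['orientation']); print('world -z in tool',Rc.inv().apply([0,0,-1]).round(4),'back',Rc.inv().apply([.03,1,0]).round(4))
```

```text
t10.30 pos [ 0.3657 -0.2379  0.0264] q [-0.07  0.71 -0.93 -0.13 -1.08 -0.07] F [-0.7  0.7 -1.1] op 0.0203
[[-0.999  0.017 -0.03 ]
 [ 0.035  0.466 -0.884]
 [-0.001 -0.884 -0.467]]
world -z in tool [0.0012 0.8844 0.4667] back [ 0.0047  0.4669 -0.8848]
```

View pics/top6.png

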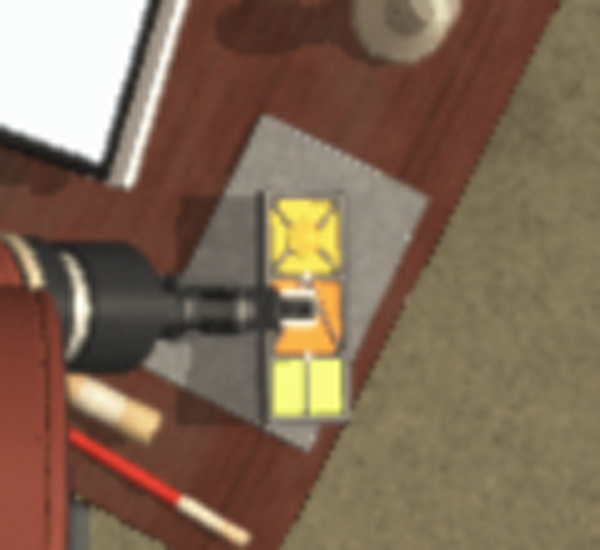

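>>> drive_tool:
  delta_pos:
    - [0, 0.0065, -0.0124]
    - [0, 0.014, -0.0265]
    - [0, 0.019, -0.0355]
    - [0, 0.012, -0.05]
    - [0, -0.01, -0.08]
    - [0, -0.035, -0.115]
    - [0, -0.06, -0.14]
  rotation:
    - [0, 0, 0]
    - [0, 0, 0]
    - [0, 0, 0]
    - [0, 0, 0]
    - [0, 0, 0]
    - [0, 0, 0]
    - [0, 0, 0]

```text
time: 11.05
tool_pos: [0.369, -0.1413, 0.1465]
orientation: [-0.008, 0.015, 0.856, -0.517]
ft_force: [1.2, 0.8, -0.2]
opening: 0.0201
```

Run:
```python
from h import *
from rig import *
st=arm.read_state(); show(st)
im=read_camera('top')[:,:,::-1]; cv2.imwrite('pics/top7raw.png',im); im=im[190:300,340:460]
cv2.imwrite(f'pics/top7.png',cv2.resize(im,None,fx=5,fy=5,interpolation=cv2.INTER_CUBIC))
c=get_calibration('wrist'); im=read_camera('wrist')[:,:,::-1]; np.save('pics/w7c.npy',c,allow_pickle=True)
cv2.imwrite('pics/w7.png',im)
```

```text
t11.05 pos [ 0.369  -0.1413  0.1465] q [ 0.19  0.5  -0.69  0.77 -1.04  0.45] F [ 1.2  0.8 -0.2] op 0.0201
[[-0.999  0.017 -0.03 ]
 [ 0.034  0.466 -0.884]
 [-0.001 -0.885 -0.466]]
```

View pics/top7.png

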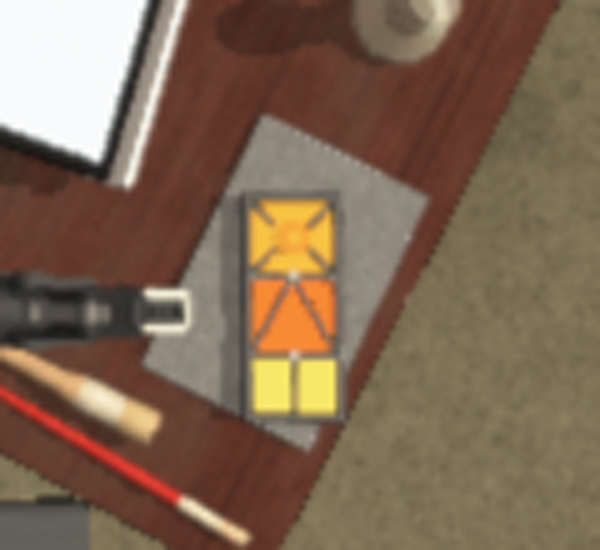

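View pics/w7.png

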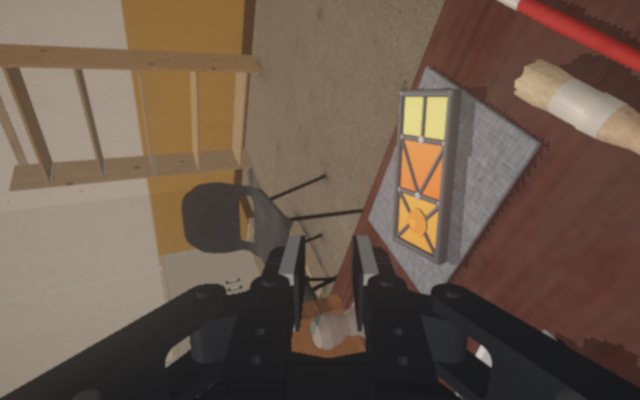

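Run:
```python
from h import *
im=cv2.imread('pics/w7.png'); print(im[218,418],im[150,425],im[205,405],im[240,425])
a=cv2.imread('pics/w3.png'); print(a[335:342,312:318].reshape(-1,3)[::8]); a=cv2.imread('pics/w1.png'); print(a[190:200,315:319].reshape(-1,3)[::8])
cv2.imwrite('pics/w7z.png',cv2.resize(im[70:280,370:480],None,fx=2.8,fy=2.8,interpolation=cv2.INTER_CUBIC))
a=cv2.imread('pics/top7raw.png'); print(a[190+47,340+58],a[190+63,340+58])
```

```text
[ 80 152 220] [ 91 156 226] [ 96 115 140] [ 87 149 200]
[[ 40  57 148]
 [ 37  35 152]
 [ 61  60 110]
 [ 40  61 139]
 [ 36  34 150]
 [ 60  59 110]]
[[ 80 106 163]
 [ 74  98 161]
 [ 68  89 157]
 [ 54  70 139]
 [ 49  67 124]]
[ 67 191 247] [ 51 138 246]
```

View pics/w7z.png

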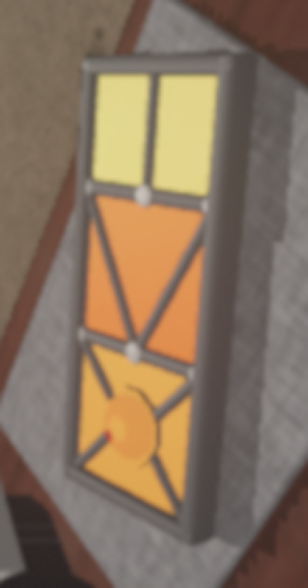

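Run:
```python
from h import *
from rig import *
t=get_calibration('top')
T=lambda u,v,z: onz(t,340+u/5,190+v/5,z)
c=[T(246,194,.014),T(337,192,.014),T(341,418,.014),T(250,416,.014)]
print(np.round(c,4)); C=np.mean(c,0); print(C, [np.linalg.norm(c[i]-c[i-1]).round(4) for i in range(4)])
st=arm.read_state()
delta(st,[C[0],C[1],.16],down(np.deg2rad(90)))
```

```text
[[ 0.4341 -0.2119  0.014 ]
 [ 0.4342 -0.268   0.014 ]
 [ 0.2975 -0.2635  0.014 ]
 [ 0.2998 -0.2083  0.014 ]]
[ 0.36639293 -0.23793344  0.014     ] [np.float64(0.1344), np.float64(0.0561), np.float64(0.1368), np.float64(0.0552)]
delta [0.0013, -0.0561, 0.0801] rot [-1.085, -0.012, -0.033] rows>=7.2
```

>>> drive_tool:
  delta_pos:
    - [0, -0.03, 0.0]
    - [0, -0.05, 0.01]
    - [0, -0.055, 0.03]
    - [0, -0.056, 0.05]
    - [0, -0.056, 0.065]
    - [0.001, -0.056, 0.08]
    - [0.0013, -0.056, 0.08]
    - [0.0013, -0.056, 0.08]
    - [0.0013, -0.056, 0.08]
    - [0.0013, -0.056, 0.08]
  rotation:
    - [-0.14, 0, 0]
    - [-0.28, 0, 0]
    - [-0.42, 0, -0.01]
    - [-0.56, 0, -0.02]
    - [-0.7, 0, -0.03]
    - [-0.84, 0, -0.03]
    - [-0.98, -0.01, -0.033]
    - [-1.085, -0.012, -0.033]
    - [-1.085, -0.012, -0.033]
    - [-1.085, -0.012, -0.033]
  fingers: 0.085

```text
time: 12.15
tool_pos: [0.3656, -0.2383, 0.159]
orientation: [-0.001, 0.001, 1.0, -0.001]
ft_force: [0.0, -1.2, -0.6]
opening: 0.0854
```

Run:
```python
from h import *
from rig import *
st=arm.read_state(); show(st)
c=get_calibration('wrist'); im=read_camera('wrist')[:,:,::-1]; np.save('pics/w8c.npy',c,allow_pickle=True)
cv2.imwrite('pics/w8.png',im)
```

```text
t12.15 pos [ 0.3656 -0.2383  0.159 ] q [-0.74  0.18 -0.5   0.89 -0.   -0.74] F [ 0.  -1.2 -0.6] op 0.0854
[[-1.     0.002 -0.002]
 [ 0.002  1.    -0.001]
 [ 0.002 -0.001 -1.   ]]
```

View pics/w8.png

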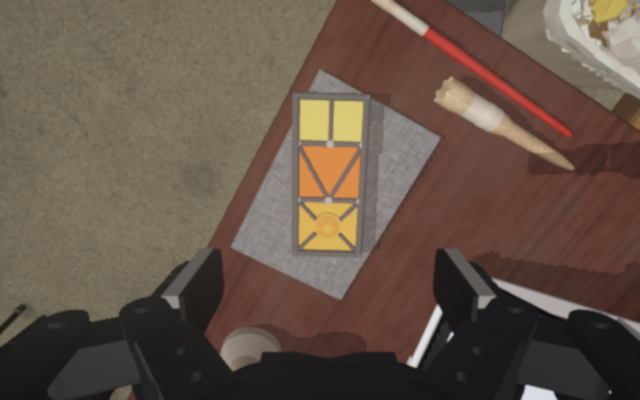

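Run:
```python
from h import *
im=cv2.imread('pics/w8.png')
cv2.imwrite('pics/w8z.png',cv2.resize(im[85:265,280:385],None,fx=3.3,fy=3.3,interpolation=cv2.INTER_CUBIC))
c=np.load('pics/w8c.npy',allow_pickle=True).item()
h=cv2.cvtColor(im,cv2.COLOR_BGR2HSV)
m=((h[:,:,1]>90)&(h[:,:,2]>150)).astype(np.uint8); m[:, :285]=0; m[:,380:]=0; m[:90]=0;m[262:]=0
ys,xs=np.where(m); r=cv2.minAreaRect(np.c_[xs,ys].astype(np.float32)); print(r)
b=cv2.boxPoints(r); P=np.array([onz(c,u,v,.0135) for u,v in b]); print(P.round(4)); print(P.mean(0),[np.linalg.norm(P[i]-P[i-1]).round(4) for i in range(4)])
for i in range(4):
    d=P[i]-P[i-1]; print(np.degrees(np.arctan2(d[1],d[0])).round(2))
```

```text
((328.8482666015625, 174.6573028564453), (63.1197624206543, 149.90574645996094), 1.6846843957901)
[[ 0.4281 -0.2682  0.0135]
 [ 0.3007 -0.2613  0.0135]
 [ 0.3022 -0.2118  0.0135]
 [ 0.43   -0.2127  0.0135]]
[ 0.36522828 -0.23850183  0.0135    ] [np.float64(0.0556), np.float64(0.1277), np.float64(0.0496), np.float64(0.1278)]
-91.89
176.91
88.25
-0.39
```

View pics/w8z.png

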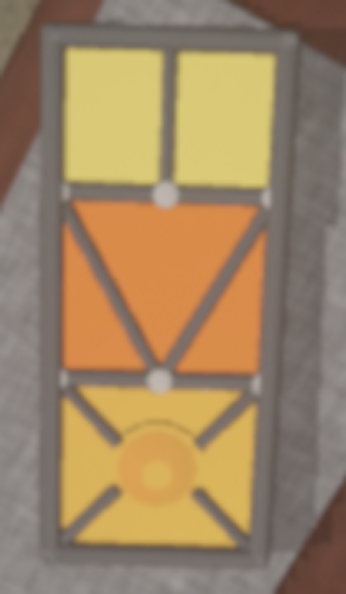

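Run:
```python
from h import *
im=cv2.imread('pics/w8.png'); c=np.load('pics/w8c.npy',allow_pickle=True).item()
cv2.imwrite('pics/w8a.png',cv2.resize(im[88:150,285:385],None,fx=7.5,fy=7.5,interpolation=cv2.INTER_CUBIC))
cv2.imwrite('pics/w8b.png',cv2.resize(im[190:262,285:385],None,fx=7.5,fy=7.5,interpolation=cv2.INTER_CUBIC))
```

```text
(no output)
```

View pics/w8a.png

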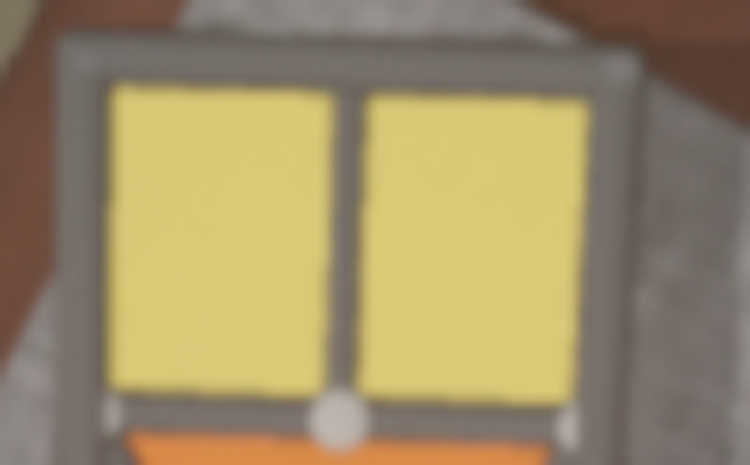

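View pics/w8b.png

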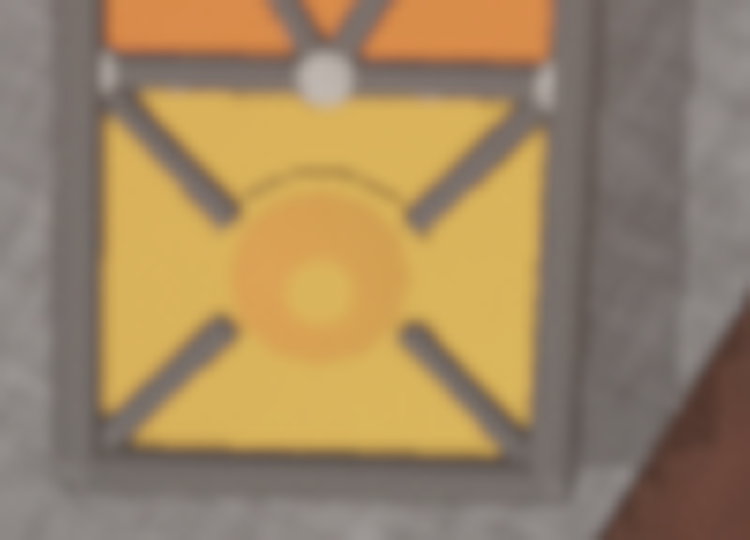

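Run:
```python
from h import *
a=cv2.imread('pics/w7.png');cv2.imwrite('pics/w7b.png',cv2.resize(a[170:270,380:460],None,fx=7.5,fy=7.5,interpolation=cv2.INTER_CUBIC)[:600])
c7=np.load('pics/w7c.npy',allow_pickle=True).item(); c8=np.load('pics/w8c.npy',allow_pickle=True).item()
print(c7['xyz'],c8['xyz'])
for n,p,q in [('dotA',(143,195),(285+340/7.5,88+420/7.5)),('dotB',(133,352),(285+325/7.5,190+78/7.5)),('disc',(132,425),(285+320/7.5,190+277/7.5))]:
    print(n,tri([(c7,370+p[0]/2.8,70+p[1]/2.8),(c8,*q)]))
```

```text
[ 0.30630953 -0.01240501  0.21635948] [ 0.29780398 -0.23819792  0.3017493 ]
dotA [ 0.33599802 -0.23715778  0.01295444]
dotB [ 0.38391408 -0.23889023  0.01271337]
disc [ 0.40814849 -0.23955213  0.0113549 ]
```

View pics/w7b.png

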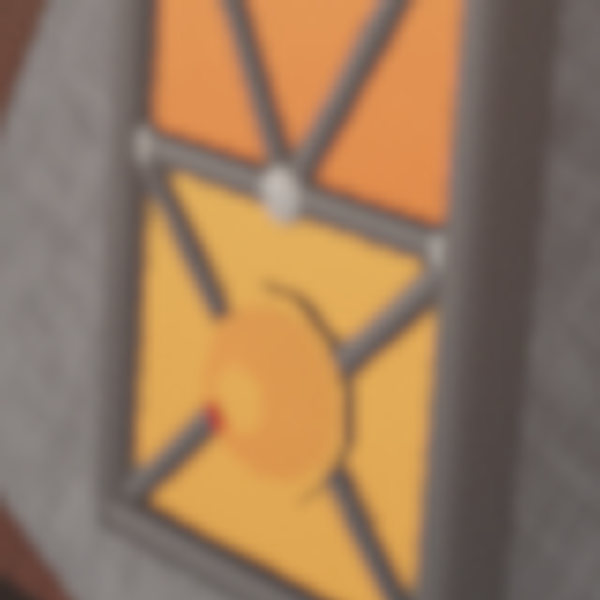

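Run:
```python
from h import *
from rig import *
c=np.load('pics/w8c.npy',allow_pickle=True).item()
q=[(285+58/7.5,88+36/7.5),(285+638/7.5,88+50/7.5),(285+572/7.5,190+492/7.5),(285+60/7.5,190+490/7.5)]
P=np.array([onz(c,u,v,.0135) for u,v in q]); print(P.round(4),P.mean(0),[np.linalg.norm(P[i]-P[i-1]).round(4) for i in range(4)])
f=(P[0]+P[1])/2;h=(P[2]+P[3])/2; d=h-f; az=np.arctan2(d[1],d[0]); C=(f+h)/2; print(np.degrees(az),C)
# dots line
A=onz(c,285+340/7.5,88+420/7.5,.0145);B=onz(c,285+325/7.5,190+78/7.5,.0145);D=B-A;print(np.degrees(np.arctan2(D[1],D[0])),(A+B)/2)
st=arm.read_state()
delta(st,[C[0],C[1],.04],down(np.pi/2+az))
```

```text
[[ 0.2961 -0.2665  0.0135]
 [ 0.2976 -0.2061  0.0135]
 [ 0.4349 -0.2098  0.0135]
 [ 0.4345 -0.2702  0.0135]] [ 0.36578613 -0.23816766  0.0135    ] [np.float64(0.1385), np.float64(0.0605), np.float64(0.1373), np.float64(0.0604)]
-1.5607882572013818 [ 0.36578613 -0.23816766  0.0135    ]
-2.0627044588207433 [ 0.35978189 -0.23801749  0.0145    ]
delta [-0.0003, -0.0006, 0.1191] rot [-0.001, -0.002, 0.027] rows>=2.4
```

>>> drive_tool:
  delta_pos:
    - [0, 0, 0.03]
    - [0, -0.0006, 0.07]
    - [0, -0.0006, 0.1]
    - [0, -0.0006, 0.125]
    - [0, -0.0006, 0.135]
    - [0, -0.0006, 0.139]
    - [0, -0.0006, 0.139]
  rotation:
    - [0, 0, 0.03]
    - [0, 0, 0.03]
    - [-0.001, -0.002, 0.03]
    - [-0.001, -0.002, 0.03]
    - [-0.001, -0.002, 0.03]
    - [-0.001, -0.002, 0.03]
    - [-0.001, -0.002, 0.03]
  fingers: 0.074

```text
time: 12.9
tool_pos: [0.3657, -0.2379, 0.0205]
orientation: [0.0, 0.014, 1.0, -0.001]
ft_force: [-0.2, -0.7, 0.1]
opening: 0.0741
```

Run:
```python
from h import *
from rig import *
st=arm.read_state(); show(st)
c=get_calibration('wrist'); im=read_camera('wrist')[:,:,::-1]
cv2.imwrite('pics/w9.png',im)
```

```text
t12.90 pos [ 0.3657 -0.2379  0.0205] q [-0.74  0.38 -0.68  0.51 -0.   -0.72] F [-0.2 -0.7  0.1] op 0.0741
[[-1.     0.029  0.   ]
 [ 0.029  1.    -0.001]
 [-0.    -0.001 -1.   ]]
```

View pics/w9.png

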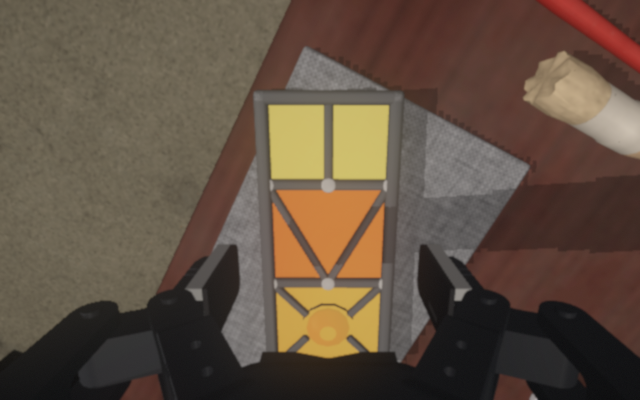

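>>> drive_tool:
  delta_pos:
    - [0, 0, 0.006]
    - [0, 0, 0.009]
    - [0, 0, 0.012]
    - [0, 0, 0.0125]
    - [0, 0, 0.0125]
  rotation:
    - [0, 0, 0]
    - [0, 0, 0]
    - [0, 0, 0]
    - [0, 0, 0]
    - [0, 0, 0]

```text
time: 13.45
tool_pos: [0.3659, -0.2383, 0.0083]
orientation: [0.0, 0.015, 1.0, -0.001]
ft_force: [0.3, -0.4, -0.3]
opening: 0.0741
```

>>> drive_tool:
  delta_pos:
    - [0, 0, 0.002]
    - [0, 0, 0.004]
    - [0, 0, 0.004]
  rotation:
    - [0, 0, 0]
    - [0, 0, 0]
    - [0, 0, 0]

```text
time: 13.75
tool_pos: [0.3658, -0.2382, 0.0041]
orientation: [0.0, 0.015, 1.0, -0.001]
ft_force: [1.2, -0.2, 0.1]
opening: 0.0742
```

>>> drive_tool:
  delta_pos:
    - [0, 0, 0.002]
    - [0, 0, 0.004]
    - [0, 0, 0.004]
  rotation:
    - [0, 0, 0]
    - [0, 0, 0]
    - [0, 0, 0]

```text
time: 14.05
tool_pos: [0.3656, -0.2381, -0.0002]
orientation: [-0.0, 0.015, 1.0, -0.0]
ft_force: [0.2, -0.1, 0.6]
opening: 0.074
```

>>> drive_tool:
  delta_pos:
    - [0, 0, 0]
    - [0, 0, 0]
    - [0, 0, 0]
    - [0, 0, 0]
    - [0, 0, 0]
  rotation:
    - [0, 0, 0]
    - [0, 0, 0]
    - [0, 0, 0]
    - [0, 0, 0]
    - [0, 0, 0]
  fingers: 0.05

```text
time: 14.55
tool_pos: [0.3656, -0.2381, 0.0002]
orientation: [0.0, 0.015, 1.0, -0.0]
ft_force: [-1.3, 0.3, 7.5]
opening: 0.0598
```

>>> drive_tool:
  delta_pos:
    - [0, 0, -0.003]
    - [0, 0, -0.01]
    - [0, 0, -0.03]
    - [0, 0, -0.07]
    - [0, 0, -0.11]
    - [0, 0, -0.15]
    - [0, 0, -0.19]
    - [0, 0, -0.22]
    - [0, 0, -0.22]
  rotation:
    - [0, 0, 0]
    - [0, 0, 0]
    - [0, 0, 0]
    - [0, 0, 0]
    - [0, 0, 0]
    - [0, 0, 0]
    - [0, 0, 0]
    - [0, 0, 0]
    - [0, 0, 0]

```text
time: 15.45
tool_pos: [0.3672, -0.2393, 0.2243]
orientation: [0.003, 0.015, 1.0, -0.003]
ft_force: [0.8, -1.2, -3.5]
opening: 0.0599
```

Run:
```python
from h import *
from rig import *
st=arm.read_state(); show(st)
c=get_calibration('wrist'); im=read_camera('wrist')[:,:,::-1]; np.save('pics/w10c.npy',c,allow_pickle=True)
cv2.imwrite('pics/w10.png',im)
st=arm.read_state(); np.save('pics/w10s.npy',st,allow_pickle=True)
im=read_camera('top')[:,:,::-1]; cv2.imwrite('pics/top10.png',cv2.resize(im[150:350,230:500],None,fx=2.8,fy=2.8,interpolation=cv2.INTER_CUBIC))
```

```text
t15.45 pos [ 0.3672 -0.2393  0.2243] q [-0.74  0.12 -0.39  1.05 -0.   -0.71] F [ 0.8 -1.2 -3.5] op 0.0599
[[-1.     0.029  0.005]
 [ 0.029  1.    -0.006]
 [-0.005 -0.005 -1.   ]]
```

View pics/w10.png

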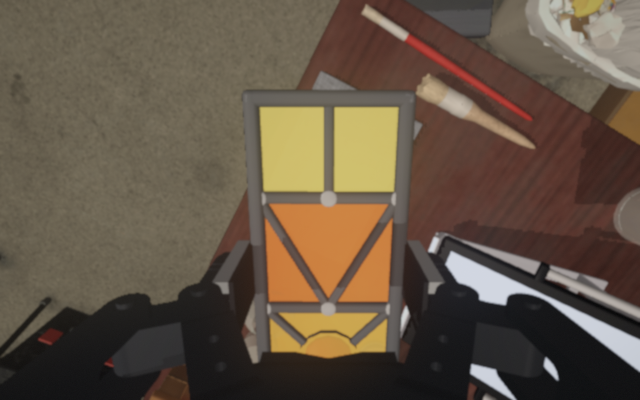

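View pics/top10.png

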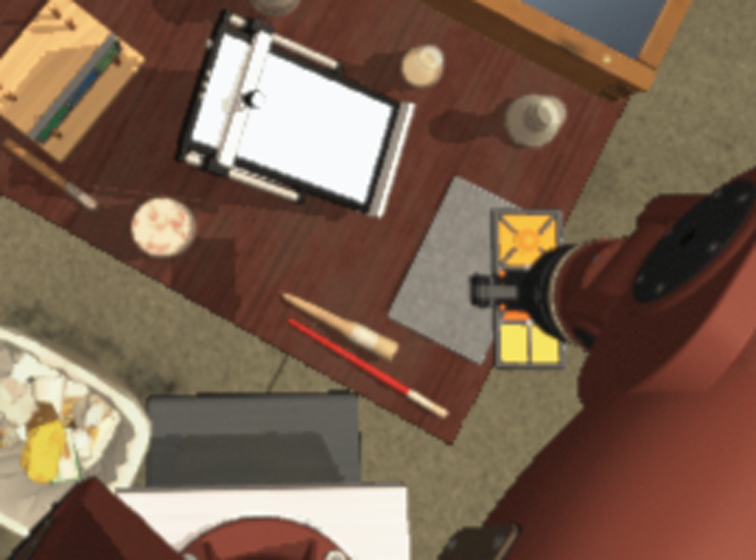

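Run:
```python
from h import *
a=cv2.imread('pics/top0.png'); cv2.imwrite('pics/padt.png',cv2.resize(a[145:232,285:385],None,fx=7,fy=7,interpolation=cv2.INTER_CUBIC))
a=cv2.imread('pics/side0.png'); cv2.imwrite('pics/pads.png',cv2.resize(a[165:260,270:390],None,fx=6,fy=6,interpolation=cv2.INTER_CUBIC))
from rig import *
c=np.load('pics/w10c.npy',allow_pickle=True).item(); st=np.load('pics/w10s.npy',allow_pickle=True).item()
M=rot(st['orientation']).as_matrix()
def ont(u,v,zt):
    o,d=ray(c,u,v); o=M.T@(o-st['tool_pos']); d=M.T@d; return o+d*(zt-o[2])/d[2]
for u,v in [(245,91),(414,91),(329,90)]: print(ont(u,v,-.0138))
for u,v in [(328,199),(328,308)]: print(ont(u,v,-.0138))
```

```text
[ 0.0683789  -0.03045481 -0.0138    ]
[ 0.06834009  0.02942993 -0.0138    ]
[ 0.06869995 -0.0006698  -0.0138    ]
[ 0.02842087 -0.00105283 -0.0138    ]
[-0.01949052 -0.00108726 -0.0138    ]
```

View pics/padt.png

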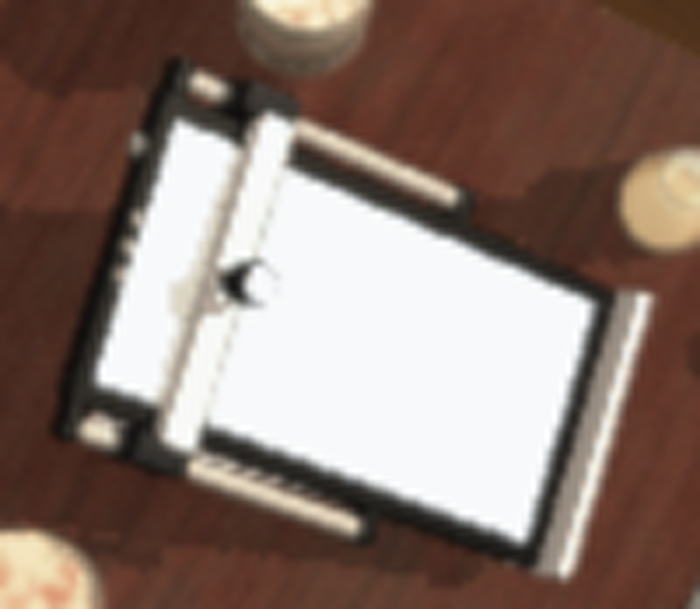

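View pics/pads.png

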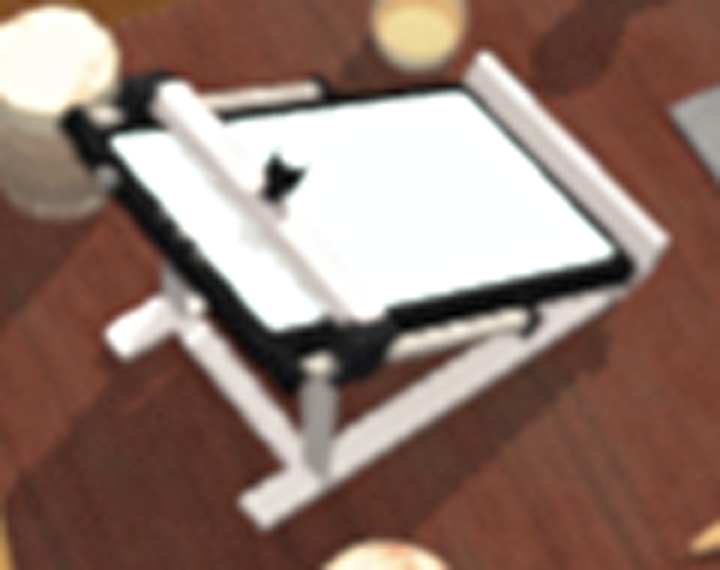

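```bash
cat > pad.py <<'E'
from h import *
from rig import get_calibration
from scipy.optimize import least_squares
SL=.56
def frame(az):
    u=np.array([np.cos(az),np.sin(az),0]);up=np.array([0,0,1.])
    x=np.cos(SL)*u+np.sin(SL)*up; z=-np.sin(SL)*u+np.cos(SL)*up; y=np.cross(z,x); return np.c_[x,y,z]
def P(p,o): return np.array([p[0],p[1],.03])+frame(p[2])@np.asarray(o)
E
python3 - <<'E'
from pad import *
t=get_calibration('top');s=get_calibration('side')
T=lambda u,v:(285+u/7,145+v/7); S=lambda u,v:(270+u/6,165+v/6)
# y+ = toward (-x world): near side
ob=[(t,T(632,295),(0,-.065,.014)),(t,T(556,577),(0,.065,.014)),(t,T(655,297),(-.006,-.065,.014)),(t,T(574,580),(-.006,.065,.014)),
(s,S(487,53),(-.006,-.065,.014)),(s,S(668,240),(-.006,.065,.014)),(s,S(470,70),(0,-.065,.014)),(s,S(643,255),(0,.065,.014))]
def f(p): return np.concatenate([proj(c,P(p,o))[0]-np.array(q) for c,q,o in ob])
r=least_squares(f,[.5,-.15,1.27]); print(r.x,np.degrees(r.x[2])); print(r.fun.reshape(-1,2).round(2))
for name,c in(('t',t),('s',s)):
    print(name,[ (proj(c,P(r.x,o))[0]).round(1) for o in [(.239,-.065,0),(.239,.065,0),(.208,0,.036)]])
print('obs corners t',T(178,65),T(62,435),'s',S(70,125),S(285,375), 'knob top t',T(258,283),'s',S(283,160))
# bar edge lower felt edge: upper side z=.013
for o in np.arange(.18,.22,.005):
    print(o.round(3),proj(t,P(r.x,(o,-.05,.013)))[0].round(1),proj(t,P(r.x,(o,.05,.013)))[0].round(1))
np.save('padp.npy',r.x)
E
```

```text
[ 0.50276518 -0.14280829  1.24793607] 71.50146968600876
[[ 0.27 -0.51]
 [-0.93  0.03]
 [-1.58 -0.15]
 [-2.02  0.15]
 [-0.63  0.16]
 [-0.24  0.43]
 [ 0.87 -2.53]
 [ 2.64 -1.79]]
t [array([309.2, 157.9]), array([294.9, 202.7]), array([318. , 184.2])]
s [array([284.4, 185.5]), array([316.3, 223.1]), array([315.7, 191. ])]
obs corners t (310.42857142857144, 154.28571428571428) (293.85714285714283, 207.14285714285714) s (281.6666666666667, 185.83333333333334) (317.5, 227.5) knob top t (321.85714285714283, 185.42857142857144) s (317.1666666666667, 191.66666666666666)
0.18 [327.1 170.5] [316.5 204.4]
0.185 [325.7 169.9] [315.  203.8]
0.19 [324.3 169.3] [313.5 203.3]
0.195 [322.8 168.6] [312.1 202.7]
0.2 [321.4 168. ] [310.6 202.2]
0.205 [319.9 167.3] [309.1 201.6]
0.21 [318.5 166.7] [307.6 201. ]
0.215 [317.  166.1] [306.1 200.5]
0.22 [315.6 165.4] [304.6 199.9]
```

Run:
```python
from pad import *
from rig import *
p=np.load('padp.npy'); st=arm.read_state(); F=frame(p[2]); M=np.c_[-F[:,0],F[:,1],-F[:,2]]
for o in [(.11,0,.12),(.11,0,.07)]:
    w=P(p,o); print(w.round(4)); delta(st,w,M)
```

```text
[ 0.5121 -0.1149  0.1901]
delta [-0.1428, 0.1273, 0.0303] rot [-0.359, -0.481, -1.241] rows>=9.2
[ 0.5205 -0.0897  0.1477]
delta [-0.1505, 0.1528, 0.0726] rot [-0.359, -0.481, -1.241] rows>=9.2
```

>>> drive_tool:
  delta_pos:
    - [-0.01, 0.01, -0.02]
    - [-0.025, 0.022, -0.03]
    - [-0.04, 0.035, -0.03]
    - [-0.055, 0.05, -0.03]
    - [-0.07, 0.065, -0.025]
    - [-0.085, 0.08, -0.015]
    - [-0.1, 0.095, -0.005]
    - [-0.12, 0.11, 0.005]
    - [-0.135, 0.12, 0.02]
    - [-0.143, 0.127, 0.03]
    - [-0.143, 0.127, 0.03]
    - [-0.143, 0.127, 0.03]
  rotation:
    - [-0.036, -0.048, -0.124]
    - [-0.072, -0.096, -0.248]
    - [-0.108, -0.144, -0.372]
    - [-0.144, -0.192, -0.496]
    - [-0.18, -0.24, -0.62]
    - [-0.215, -0.289, -0.745]
    - [-0.251, -0.337, -0.869]
    - [-0.287, -0.385, -0.993]
    - [-0.323, -0.433, -1.117]
    - [-0.359, -0.481, -1.241]
    - [-0.359, -0.481, -1.241]
    - [-0.359, -0.481, -1.241]

```text
time: 16.75
tool_pos: [0.5113, -0.1149, 0.189]
orientation: [0.223, -0.56, 0.781, 0.163]
ft_force: [0.7, -0.1, -2.3]
opening: 0.0601
```

Run:
```python
from pad import *
from rig import *
st=arm.read_state(); show(st); p=np.load('padp.npy'); F=frame(p[2]); M=np.c_[-F[:,0],F[:,1],-F[:,2]]
delta(st,P(p,(.11,0,.12)),M)
c=get_calibration('wrist'); im=read_camera('wrist')[:,:,::-1]; np.save('pics/w11c.npy',c,allow_pickle=True); np.save('pics/w11s.npy',st,allow_pickle=True)
cv2.imwrite('pics/w11.png',im)
print(proj(c,[P(p,o) for o in [(0,-.065,.014),(0,.065,.014),(0,0,0),(0,-.065,0),(0,.065,0)]]).round(1))
```

```text
t16.75 pos [ 0.5113 -0.1149  0.189 ] q [-0.68  0.43 -0.21  1.15  0.52 -1.98] F [ 0.7 -0.1 -2.3] op 0.0601
[[-0.274 -0.947  0.166]
 [-0.802  0.321  0.504]
 [-0.531  0.005 -0.848]]
delta [-0.0008, -0.0007, -0.0008] rot [0.002, -0.001, -0.006] rows>=0.0
[[224.4  28.8]
 [426.8  27.5]
 [325.7  31.9]
 [230.1  32.4]
 [421.3  31.3]]
```

View pics/w11.png

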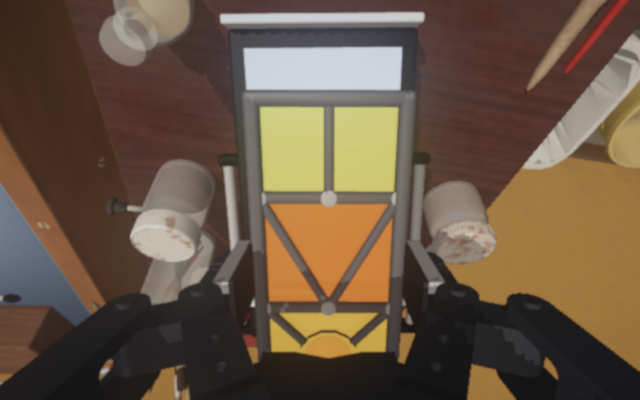

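Run:
```python
from h import *
im=cv2.imread('pics/w11.png')
cv2.imwrite('pics/w11z.png',cv2.resize(im[5:105,210:330],None,fx=6,fy=6,interpolation=cv2.INTER_CUBIC)); cv2.imwrite('pics/w11y.png',cv2.resize(im[5:105,320:440],None,fx=6,fy=6,interpolation=cv2.INTER_CUBIC))
```

```text
(no output)
```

View pics/w11z.png

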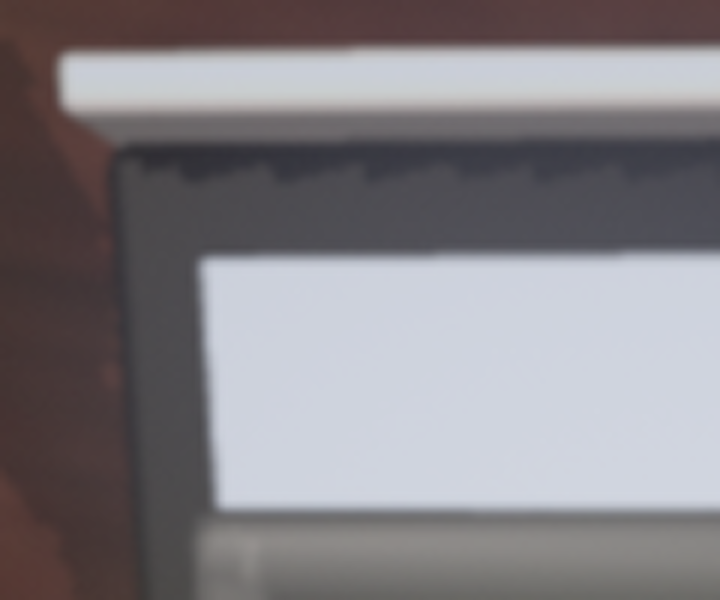

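View pics/w11y.png

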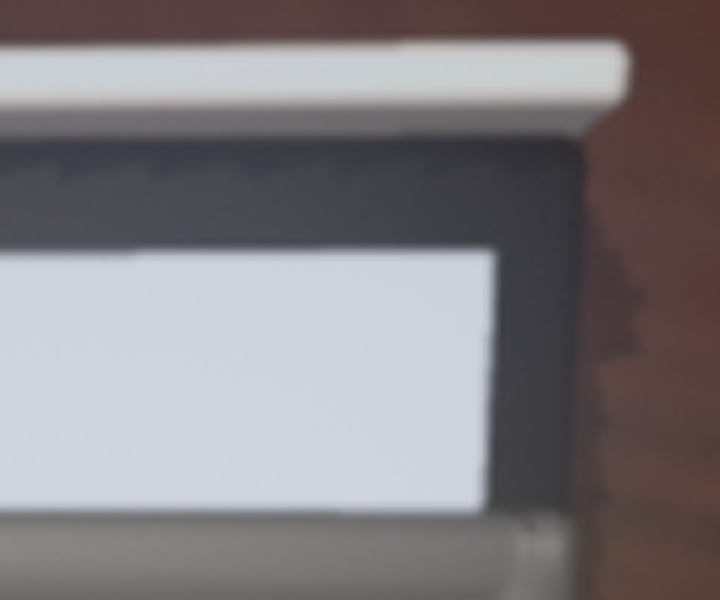

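Run:
```python
from pad import *
from rig import *
c=np.load('pics/w11c.npy',allow_pickle=True).item(); st=np.load('pics/w11s.npy',allow_pickle=True).item()
ob=[((220.8,23),(0,-.065,.014)),((424.7,21.3),(0,.065,.014)),((228.7,29.5),(0,-.065,0)),((417.2,28),(0,.065,0))]
f=lambda p: np.concatenate([proj(c,P(p,o))[0]-np.array(q) for q,o in ob])
r=least_squares(f,[.5,-.14,1.25]); print(r.x,np.degrees(r.x[2])); print(r.fun.reshape(-1,2).round(2))
g=lambda p: np.concatenate([proj(c,P(p,o)+[0,0,p[3]])[0]-np.array(q) for q,o in ob])
r2=least_squares(g,[.5,-.14,1.25,0]); print(r2.x); print(r2.fun.reshape(-1,2).round(2))
np.save('padp2.npy',r.x); p=r.x
F=frame(p[2]); print('TCP in pad', (F.T@(st['tool_pos']-[p[0],p[1],.03])).round(4))
M=np.c_[-F[:,0],F[:,1],-F[:,2]]; print(R.from_matrix(M.T@rot(st['orientation']).as_matrix()).as_rotvec().round(4))
```

```text
[ 0.5035911  -0.14607057  1.25006391] 71.62338610460331
[[-0.25  1.47]
 [ 0.16  1.49]
 [-2.1  -1.07]
 [ 2.2  -1.15]]
[ 0.50393285 -0.14514295  1.24996804 -0.00275936]
[[ 0.91  1.25]
 [-0.99  1.3 ]
 [-1.07 -1.32]
 [ 1.17 -1.37]]
TCP in pad [0.1116 0.0025 0.1177]
[-0.0012  0.0005  0.0074]
```

>>> drive_tool:
  delta_pos:
    - [0.004, -0.0025, 0.01]
    - [0.01, -0.0025, 0.03]
    - [0.018, -0.0025, 0.05]
    - [0.026, -0.0025, 0.07]
    - [0.033, -0.0025, 0.085]
    - [0.0336, -0.0025, 0.0945]
    - [0.0336, -0.0025, 0.0945]
  rotation:
    - [0.001, 0, -0.007]
    - [0.001, 0, -0.007]
    - [0.001, 0, -0.007]
    - [0.001, 0, -0.007]
    - [0.001, 0, -0.007]
    - [0.001, 0, -0.007]
    - [0.001, 0, -0.007]

```text
time: 17.5
tool_pos: [0.52, -0.0944, 0.0915]
orientation: [0.224, -0.562, 0.78, 0.161]
ft_force: [0.3, 0.7, -2.6]
opening: 0.0602
```

Run:
```python
from pad import *
from rig import *
p=np.load('padp2.npy'); st=arm.read_state(); show(st)
c=get_calibration('wrist'); im=read_camera('wrist')[:,:,::-1]; np.save('pics/w12c.npy',c,allow_pickle=True); np.save('pics/w12s.npy',st,allow_pickle=True)
cv2.imwrite('pics/w12.png',im); cv2.imwrite('pics/w12z.png',cv2.resize(im[0:120,210:440],None,fx=3.4,fy=3.4,interpolation=cv2.INTER_CUBIC))
F=frame(p[2]); print('TCP in pad', (F.T@(st['tool_pos']-[p[0],p[1],.03])).round(4))
M=np.c_[-F[:,0],F[:,1],-F[:,2]]; print(R.from_matrix(M.T@rot(st['orientation']).as_matrix()).as_rotvec().round(4))
im=read_camera('side')[:,:,::-1]; cv2.imwrite('pics/s12.png',cv2.resize(im[130:290,230:430],None,fx=4,fy=3.7,interpolation=cv2.INTER_CUBIC))
```

```text
t17.50 pos [ 0.52   -0.0944  0.0915] q [-0.64  0.53 -0.34  0.9   0.53 -1.94] F [ 0.3  0.7 -2.6] op 0.0602
[[-0.268 -0.949  0.168]
 [-0.804  0.316  0.503]
 [-0.53  -0.    -0.848]]
TCP in pad [0.0785 0.0007 0.0233]
[0.0004 0.001  0.0003]
```

View pics/w12.png

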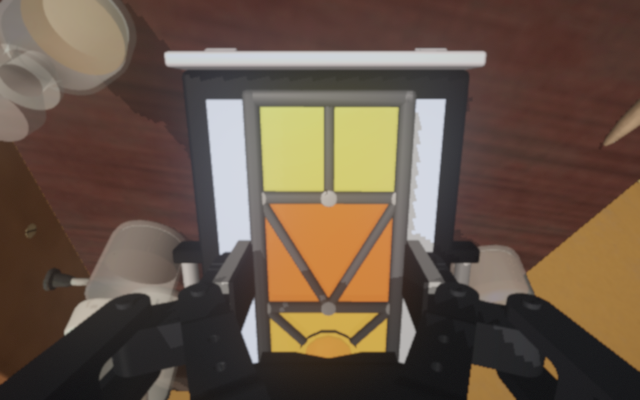

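View pics/w12z.png

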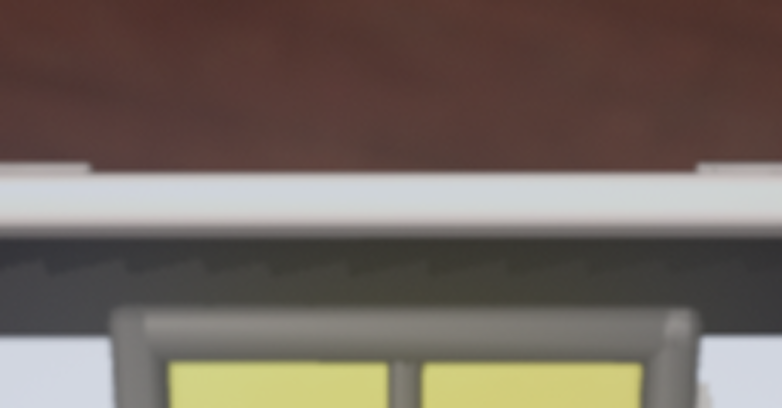

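View pics/s12.png

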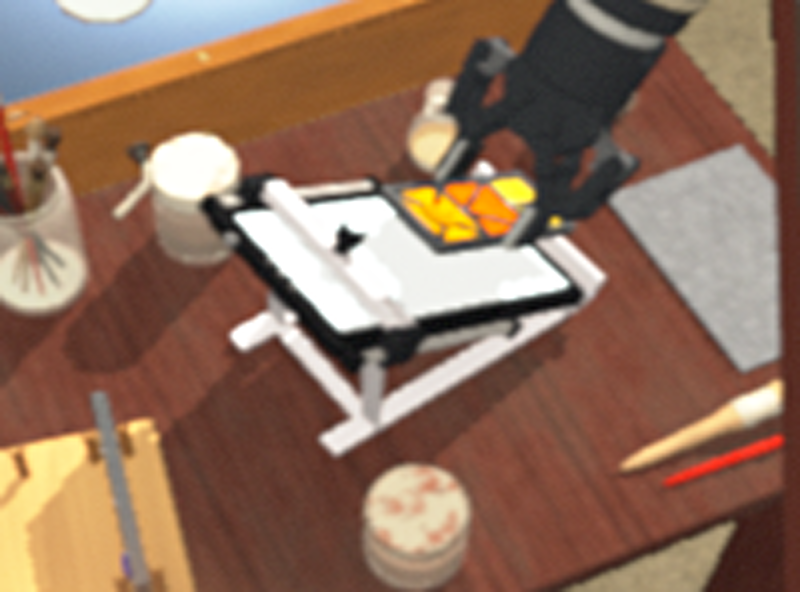

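Run:
```python
from pad import *
p=np.load('padp2.npy'); F=frame(p[2]); O=np.array([p[0],p[1],.03])
c=np.load('pics/w12c.npy',allow_pickle=True).item(); st=np.load('pics/w12s.npy',allow_pickle=True).item()
def onp(u,v,z):
    o,d=ray(c,u,v); o=F.T@(o-O); d=F.T@d; return (o+d*(z-o[2])/d[2]).round(4)
for z in (.014,): print([onp(u,v,z) for u,v in [(166,66.2),(328,66.2),(486,66)]])
for z in (0,-.003): print([onp(u,v,z) for u,v in [(186,70),(328,70),(470,70)]])
print('foot',[onp(u,91,.0233+.0138) for u in (245,329,414)])
```

```text
[array([-0.0006, -0.0647,  0.014 ]), array([-0.0005,  0.0008,  0.014 ]), array([-0.0006,  0.0647,  0.014 ])]
[array([-0.    , -0.0621,  0.    ]), array([0.    , 0.0008, 0.    ]), array([0.0001, 0.0636, 0.    ])]
[array([-0.0002, -0.0633, -0.003 ]), array([-0.0002,  0.0008, -0.003 ]), array([-0.0001,  0.0648, -0.003 ])]
foot [array([ 0.0093, -0.0282,  0.0371]), array([0.0093, 0.0012, 0.0371]), array([0.0094, 0.0308, 0.0371])]
```

>>> drive_tool:
  delta_pos:
    - [0.002, -0.0012, 0.006]
    - [0.004, -0.0012, 0.012]
    - [0.005, -0.0012, 0.018]
    - [0.005, -0.0012, 0.022]
    - [0.005, -0.0012, 0.0235]
    - [0.005, -0.0012, 0.0235]
  rotation:
    - [0, 0, 0]
    - [0, 0, 0]
    - [0, -0.001, 0]
    - [0, -0.001, 0]
    - [0, -0.001, 0]
    - [0, -0.001, 0]

```text
time: 18.2
tool_pos: [0.5245, -0.0877, 0.0699]
orientation: [0.225, -0.563, 0.779, 0.161]
ft_force: [-0.4, 0.1, -3.6]
opening: 0.0602
```

```bash
cat > ps.py <<'E'
from pad import *
from rig import *
p=np.load('padp2.npy'); st=arm.read_state(); F=frame(p[2]); O=np.array([p[0],p[1],.03])
M=np.c_[-F[:,0],F[:,1],-F[:,2]]
print('t%.2f'%st['time'],'TCP in pad', (F.T@(st['tool_pos']-O)).round(4),'rv',R.from_matrix(M.T@rot(st['orientation']).as_matrix()).as_rotvec().round(4),'F pad',(F.T@st['ft_force']).round(1),'op',st['opening'].round(4))
E
python3 ps.py
```

```text
Traceback (most recent call last):
  File "ps.py", line 5, in <module>
    print('t%.2f'%st['time'],'TCP in pad', (F.T@(st['tool_pos']-O)).round(4),'rv',R.from_matrix(M.T@rot(st['orientation']).as_matrix()).as_rotvec().round(4),'F pad',(F.T@st['ft_force']).round(1),'op',st['opening'].round(4))
                                                                                                                                                                                                        ^^^^^^^^^^^^^^^^^^^
AttributeError: 'float' object has no attribute 'round'
```

```bash
sed -i "s/st\['opening'\].round(4)/round(st['opening'],4)/" ps.py; python3 ps.py
```

```text
t18.20 TCP in pad [ 0.0737 -0.0015  0.0008] rv [ 0.0017  0.0003 -0.001 ] F pad [-1.9  0.4 -3. ] op 0.0602
```

>>> drive_tool:
  delta_pos:
    - [0.001, 0.0008, 0.001]
    - [0.002, 0.0008, 0.002]
    - [0.003, 0.0008, 0.003]
    - [0.003, 0.0008, 0.003]
  rotation:
    - [0, 0, 0]
    - [0, 0, 0]
    - [0, 0, 0]
    - [0, 0, 0]

```text
time: 18.6
tool_pos: [0.5233, -0.0884, 0.0655]
orientation: [0.224, -0.562, 0.779, 0.161]
ft_force: [-0.1, 0.0, -2.4]
opening: 0.0601
```

```bash
python3 ps.py
```

```text
t18.60 TCP in pad [ 0.0705 -0.0006 -0.0023] rv [ 0.0015  0.0003 -0.0006] F pad [-1.3  0.1 -2. ] op 0.0601
```

Now to the ledge with small steps.

>>> drive_tool:
  delta_pos:
    - [0.0005, 0, 0]
    - [0.001, 0, 0]
    - [0.0015, 0, 0]
    - [0.0015, 0, 0]
  rotation:
    - [0, 0, 0]
    - [0, 0, 0]
    - [0, 0, 0]
    - [0, 0, 0]

```text
time: 19.0
tool_pos: [0.5231, -0.0894, 0.065]
orientation: [0.225, -0.562, 0.779, 0.161]
ft_force: [1.0, 2.9, -1.4]
opening: 0.0599
```

```bash
python3 ps.py
```

```text
t19.00 TCP in pad [ 0.0694 -0.0007 -0.0022] rv [ 0.0017 -0.0005 -0.0009] F pad [ 1.9 -0.1 -2.8] op 0.0599
```

>>> drive_tool:
  delta_pos:
    - [0, 0, 0.0006]
    - [0, 0, 0.0012]
    - [0, 0, 0.0018]
    - [0, 0, 0.0018]
  rotation:
    - [0, 0, 0]
    - [0, 0, 0]
    - [0, 0, 0]
    - [0, 0, 0]

```text
time: 19.4
tool_pos: [0.5234, -0.0887, 0.0638]
orientation: [0.225, -0.562, 0.779, 0.161]
ft_force: [-2.6, -0.9, 5.3]
opening: 0.0601
```

```bash
python3 ps.py
```

```text
t19.40 TCP in pad [ 0.0694 -0.0007 -0.0036] rv [ 0.0019 -0.0002 -0.0008] F pad [1.4 2.2 5.3] op 0.0601
```

>>> drive_tool:
  delta_pos:
    - [0, 0, 0]
    - [0, 0, 0]
    - [0, 0, 0]
    - [0, 0, 0]
  rotation:
    - [0, 0, 0]
    - [0, 0, 0]
    - [0, 0, 0]
    - [0, 0, 0]
  fingers: 0.074

```text
time: 19.8
tool_pos: [0.5234, -0.0887, 0.0638]
orientation: [0.225, -0.562, 0.779, 0.161]
ft_force: [0.4, -0.4, 0.1]
opening: 0.0745
```

```bash
python3 ps.py
python3 - <<'E'
from h import *
from rig import *
c=get_calibration('wrist'); im=read_camera('wrist')[:,:,::-1]
cv2.imwrite('pics/w13.png',im)
E
```

```text
t19.80 TCP in pad [ 0.0693 -0.0008 -0.0036] rv [ 0.002  -0.0002 -0.0008] F pad [-0.2 -0.5  0.2] op 0.0745
```

View pics/w13.png

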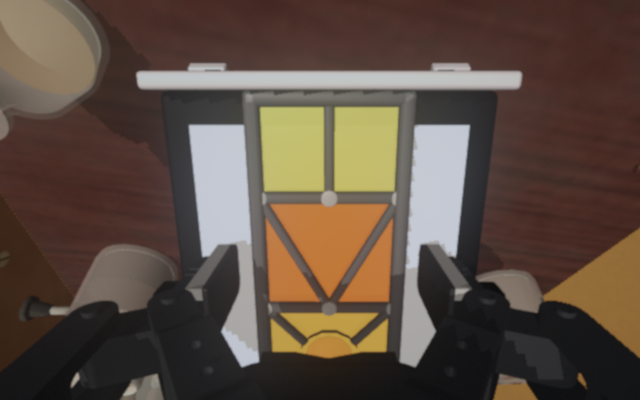

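>>> drive_tool:
  delta_pos:
    - [0, 0, -0.01]
    - [0, 0, -0.03]
    - [0, 0, -0.06]
    - [-0.04, 0, -0.09]
    - [-0.08, 0, -0.11]
    - [-0.12, 0, -0.12]
    - [-0.16, 0, -0.12]
    - [-0.18, 0, -0.12]
    - [-0.18, 0, -0.12]
  rotation:
    - [0, 0, 0]
    - [0, 0, 0]
    - [0, 0, 0]
    - [0, 0, 0]
    - [0, 0, 0]
    - [0, 0, 0]
    - [0, 0, 0]
    - [0, 0, 0]
    - [0, 0, 0]
  fingers: 0.05

```text
time: 20.75
tool_pos: [0.5517, -0.003, 0.2635]
orientation: [0.226, -0.564, 0.778, 0.16]
ft_force: [1.2, -0.9, -0.4]
opening: 0.0501
```

```bash
python3 ps.py
python3 - <<'E'
from h import *
from rig import *
print(arm.read_state()['joints'].round(2))
c=get_calibration('wrist'); im=read_camera('wrist')[:,:,::-1]
cv2.imwrite('pics/w14.png',im); np.save('pics/w14c.npy',c,allow_pickle=True)
E
```

```text
t20.75 TCP in pad [ 0.2519 -0.0006  0.1176] rv [ 0.0038 -0.0002 -0.005 ] F pad [-0.6 -1.5 -0.1] op 0.0501
[-0.46  0.32 -0.16  1.17  0.55 -1.74]
```

View pics/w14.png

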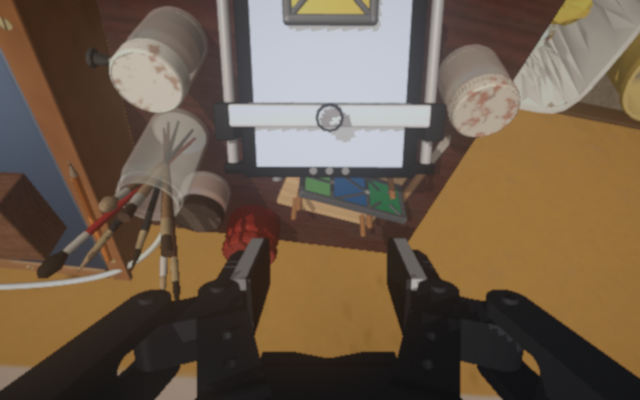

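Run:
```python
from pad import *
from rig import *
p=np.load('padp2.npy'); F=frame(p[2]); O=np.array([p[0],p[1],.03])
c=np.load('pics/w14c.npy',allow_pickle=True).item()
def onp(u,v,z):
    o,d=ray(c,u,v); o=F.T@(o-O); d=F.T@d; return (o+d*(z-o[2])/d[2]).round(4)
im=cv2.imread('pics/w14.png'); cv2.imwrite('pics/w14z.png',cv2.resize(im[0:135,215:445],None,fx=3.4,fy=3.4,interpolation=cv2.INTER_CUBIC))
print('knob',onp(330,118,.036),'bar lo',onp(330,103.5,.013),'hi',onp(330,127,.013),'ends',onp(228,115,.013),onp(432,117,.013),'head',onp(285,24,.01),onp(379,24,.01))
```

```text
knob [1.979e-01 1.000e-04 3.600e-02] bar lo [1.897e-01 1.000e-04 1.300e-02] hi [2.054e-01 2.000e-04 1.300e-02] ends [ 0.1977 -0.0695  0.013 ] [0.1983 0.0696 0.013 ] head [ 0.1401 -0.0293  0.01  ] [0.1398 0.0314 0.01  ]
```

View pics/w14z.png

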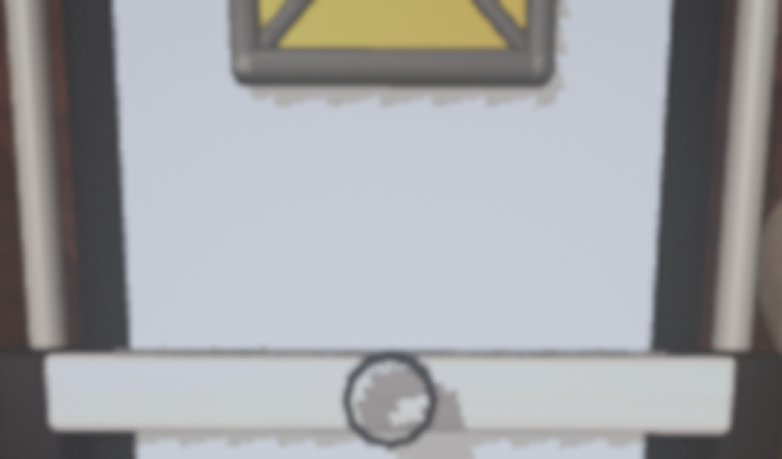

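>>> drive_tool:
  delta_pos:
    - [0.03, 0, 0.01]
    - [0.054, 0.0005, 0.03]
    - [0.054, 0.0005, 0.055]
    - [0.054, 0.0005, 0.075]
    - [0.054, 0.0005, 0.088]
    - [0.054, 0.0005, 0.096]
    - [0.054, 0.0005, 0.0985]
    - [0.054, 0.0005, 0.0985]
  rotation:
    - [0, 0, 0]
    - [-0.003, 0, 0.005]
    - [-0.003, 0, 0.005]
    - [-0.003, 0, 0.005]
    - [-0.003, 0, 0.005]
    - [-0.003, 0, 0.005]
    - [-0.003, 0, 0.005]
    - [-0.003, 0, 0.005]

```text
time: 21.6
tool_pos: [0.553, 0.0017, 0.1498]
orientation: [0.224, -0.562, 0.78, 0.162]
ft_force: [-0.0, -1.1, 0.0]
opening: 0.0499
```

```bash
python3 ps.py
```

```text
t21.60 TCP in pad [ 0.1957 -0.0003  0.0187] rv [-0.0004  0.0004  0.0022] F pad [-0.9 -0.3  0.6] op 0.0499
```

>>> drive_tool:
  delta_pos:
    - [-0.002, 0, 0]
    - [-0.002, 0, 0]
    - [-0.002, 0, 0]
    - [-0.002, 0, 0]
    - [-0.002, 0, 0]
  rotation:
    - [0, 0, 0]
    - [0, 0, 0]
    - [0, 0, 0]
    - [0, 0, 0]
    - [0, 0, 0]
  fingers: 0.0

```text
time: 22.1
tool_pos: [0.5537, 0.0029, 0.1516]
orientation: [0.224, -0.562, 0.78, 0.162]
ft_force: [-3.2, -3.0, 5.8]
opening: 0.0151
```

```bash
python3 ps.py
```

```text
t22.10 TCP in pad [ 0.1978 -0.0006  0.0196] rv [0.0005 0.0006 0.0019] F pad [-0.2  2.1  7. ] op 0.0151
```

>>> drive_tool:
  delta_pos:
    - [0.003, 0, 0]
    - [0.008, 0, 0]
    - [0.014, 0, 0]
    - [0.02, 0, 0]
    - [0.026, 0, 0]
    - [0.032, 0, 0]
    - [0.038, 0, 0]
    - [0.042, 0, 0]
    - [0.044, 0, 0]
    - [0.044, 0, 0]
  rotation:
    - [0, 0, 0]
    - [0, 0, 0]
    - [0, 0, 0]
    - [0, 0, 0]
    - [0, 0, 0]
    - [0, 0, 0]
    - [0, 0, 0]
    - [0, 0, 0]
    - [0, 0, 0]
    - [0, 0, 0]

```text
time: 23.1
tool_pos: [0.5417, -0.033, 0.128]
orientation: [0.223, -0.561, 0.78, 0.161]
ft_force: [0.5, -1.5, -1.5]
opening: 0.0148
```

```bash
python3 ps.py
```

```text
t23.10 TCP in pad [ 0.1531 -0.0006  0.0196] rv [0.0006 0.0016 0.0025] F pad [-1.9 -0.9 -0.6] op 0.0148
```

>>> drive_tool:
  delta_pos:
    - [0.001, 0, 0]
    - [0.002, 0, 0]
    - [0.003, 0, 0]
    - [0.003, 0, 0]
  rotation:
    - [0, 0, 0]
    - [0, 0, 0]
    - [0, 0, 0]
    - [0, 0, 0]

```text
time: 23.5
tool_pos: [0.5409, -0.0355, 0.1264]
orientation: [0.223, -0.561, 0.78, 0.161]
ft_force: [0.4, 0.9, 0.8]
opening: 0.0153
```

```bash
python3 ps.py
```

```text
t23.50 TCP in pad [ 0.1501 -0.0006  0.0196] rv [0.0006 0.0016 0.0023] F pad [ 1.3 -0.1  0.2] op 0.0153
```

>>> drive_tool:
  delta_pos:
    - [0.0007, 0, 0]
    - [0.0014, 0, 0]
    - [0.0014, 0, 0]
  rotation:
    - [0, 0, 0]
    - [0, 0, 0]
    - [0, 0, 0]

```text
time: 23.8
tool_pos: [0.5405, -0.0366, 0.1256]
orientation: [0.223, -0.561, 0.78, 0.161]
ft_force: [0.2, 0.1, 0.5]
opening: 0.0153
```

```bash
python3 ps.py
```

```text
t23.80 TCP in pad [ 0.1486 -0.0006  0.0196] rv [0.0006 0.0017 0.0023] F pad [ 0.4 -0.1  0.4] op 0.0153
```

>>> drive_tool:
  delta_pos:
    - [0.0005, 0, 0]
    - [0.001, 0, 0]
    - [0.001, 0, 0]
  rotation:
    - [0, 0, 0]
    - [0, 0, 0]
    - [0, 0, 0]

```text
time: 24.1
tool_pos: [0.5403, -0.0371, 0.1252]
orientation: [0.224, -0.561, 0.78, 0.161]
ft_force: [1.2, 4.0, 2.0]
opening: 0.0148
```

```bash
python3 ps.py
```

```text
t24.10 TCP in pad [ 0.148  -0.0005  0.0196] rv [0.0006 0.0008 0.0022] F pad [ 4.6  0.2 -0.5] op 0.0148
```

>>> drive_tool:
  delta_pos:
    - [0.0008, 0, 0]
    - [0.0012, 0, 0]
    - [0.0012, 0, 0]
  rotation:
    - [0, 0, 0]
    - [0, 0, 0]
    - [0, 0, 0]

```text
time: 24.4
tool_pos: [0.5404, -0.0372, 0.1252]
orientation: [0.225, -0.561, 0.78, 0.162]
ft_force: [1.8, 6.0, 5.2]
opening: 0.0149
```

```bash
python3 ps.py
```

```text
t24.40 TCP in pad [ 0.1479 -0.0006  0.0196] rv [ 0.0008 -0.0015  0.0017] F pad [8.1 0.2 1.1] op 0.0149
```

>>> drive_tool:
  delta_pos:
    - [0, 0, 0]
    - [0, 0, 0]
    - [0, 0, 0]
    - [0, 0, 0]
  rotation:
    - [0, 0, 0]
    - [0, 0, 0]
    - [0, 0, 0]
    - [0, 0, 0]
  fingers: 0.05

```text
time: 24.8
tool_pos: [0.5403, -0.0375, 0.1251]
orientation: [0.225, -0.561, 0.78, 0.162]
ft_force: [0.3, -0.5, 0.2]
opening: 0.0503
```

>>> drive_tool:
  delta_pos:
    - [0, 0, -0.01]
    - [0, 0, -0.03]
    - [0, 0, -0.06]
    - [-0.02, 0, -0.09]
    - [-0.06, 0, -0.11]
    - [-0.07, 0, -0.12]
    - [-0.07, 0, -0.12]
  rotation:
    - [0, 0, 0]
    - [0, 0, 0]
    - [0, 0, 0]
    - [0, 0, 0]
    - [0, 0, 0]
    - [0, 0, 0]
    - [0, 0, 0]

```text
time: 25.5
tool_pos: [0.5397, -0.0422, 0.2662]
orientation: [0.225, -0.562, 0.779, 0.16]
ft_force: [-0.5, -0.5, -0.1]
opening: 0.05
```

```bash
python3 ps.py
python3 - <<'E'
from h import *
from rig import *
c=get_calibration('wrist'); im=read_camera('wrist')[:,:,::-1]
cv2.imwrite('pics/w15.png',im); np.save('pics/w15c.npy',c,allow_pickle=True)
im=read_camera('side')[:,:,::-1]; cv2.imwrite('pics/s15.png',cv2.resize(im[130:330,190:470],None,fx=2.8,fy=2.8,interpolation=cv2.INTER_CUBIC))
E
```

```text
t25.50 TCP in pad [ 0.2187 -0.0015  0.1417] rv [ 0.004  -0.     -0.0011] F pad [-0.6  0.3  0.3] op 0.05
```

View pics/w15.png

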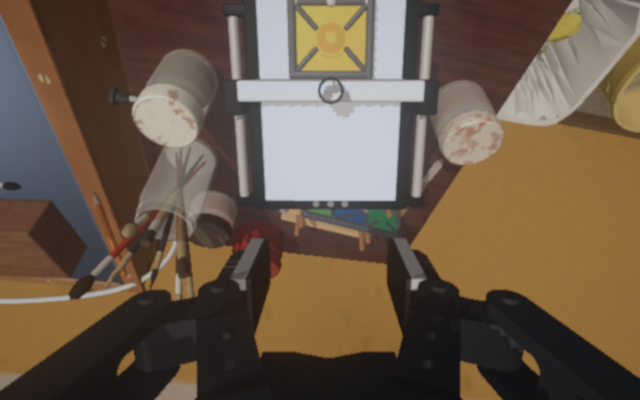

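View pics/s15.png

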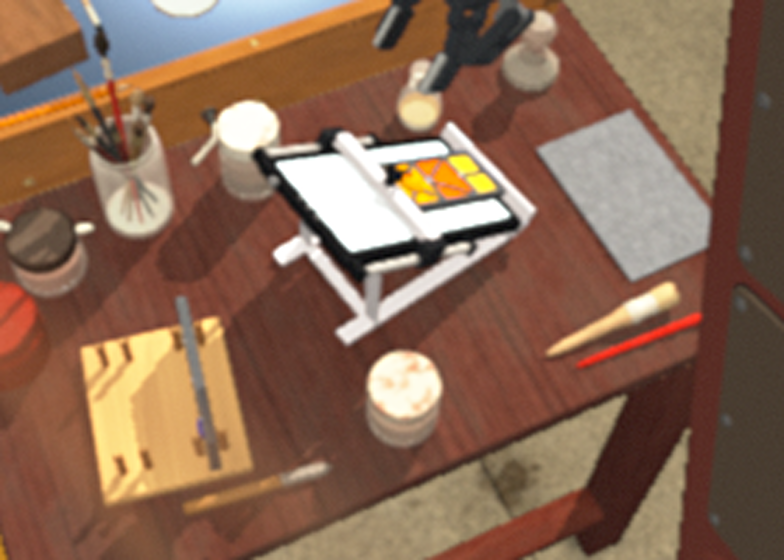

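Run:
```python
from pad import *
p=np.load('padp2.npy'); F=frame(p[2]); O=np.array([p[0],p[1],.03])
c=np.load('pics/w15c.npy',allow_pickle=True).item()
def onp(u,v,z):
    o,d=ray(c,u,v); o=F.T@(o-O); d=F.T@d; return (o+d*(z-o[2])/d[2]).round(4)
im=cv2.imread('pics/w15.png'); cv2.imwrite('pics/w15z.png',cv2.resize(im[20:115,265:400],None,fx=5.5,fy=5.5,interpolation=cv2.INTER_CUBIC))
print('knob',onp(331,90.5,.036),'bar',onp(331,80,.013),'head',onp(290,77,.01),onp(373,77,.01))
```

```text
knob [ 0.148 -0.     0.036] bar [0.1404 0.     0.013 ] head [ 0.1382 -0.0301  0.01  ] [0.1382 0.0309 0.01  ]
```

View pics/w15z.png

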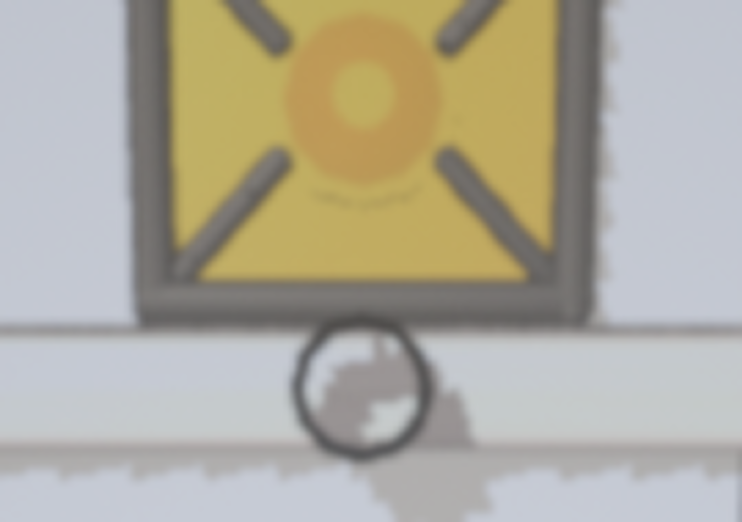

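>>> drive_tool:
  delta_pos:
    - [0.04, 0, -0.02]
    - [0.08, 0, -0.03]
    - [0.1, 0, -0.03]
    - [0.1, 0, -0.03]
  rotation:
    - [0, 0, 0]
    - [0, 0, 0]
    - [0, 0, 0]
    - [0, 0, 0]

```text
time: 26.0
tool_pos: [0.5049, -0.1395, 0.2326]
orientation: [0.224, -0.56, 0.781, 0.164]
ft_force: [0.9, 1.2, 0.4]
opening: 0.05
```

```bash
python3 ps.py
python3 - <<'E'
from h import *
from rig import *
c=get_calibration('wrist'); im=read_camera('wrist')[:,:,::-1]
cv2.imwrite('pics/w16.png',im); np.save('pics/w16c.npy',c,allow_pickle=True)
E
```

```text
t26.00 TCP in pad [0.1133 0.0008 0.1681] rv [-0.0019 -0.0017  0.0073] F pad [ 1.4 -0.5 -0.4] op 0.05
```

View pics/w16.png

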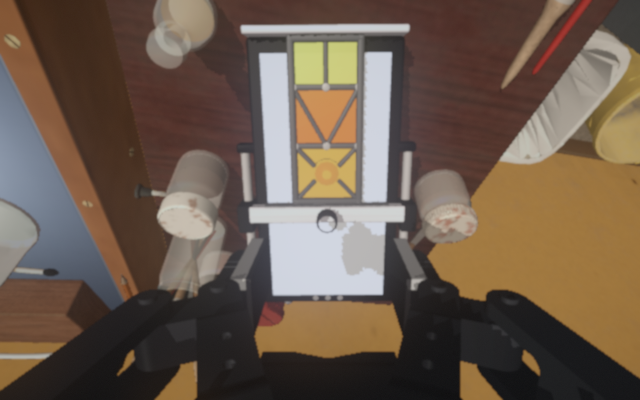

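>>> drive_tool:
  delta_pos:
    - [0, 0, 0]
    - [0, 0, 0]
    - [0, 0, 0]
  rotation:
    - [0, 0, 0]
    - [0, 0, 0]
    - [0, 0, 0]

```text
time: 26.35
tool_pos: [0.5056, -0.1376, 0.2338]
orientation: [0.224, -0.56, 0.78, 0.164]
ft_force: [0.0, 0.8, 0.8]
opening: 0.0504
```

```bash
python3 -c "
from rig import arm
print(arm.close_job())"
```

```text
the job is handed in; nothing more can be done
None
```

The amber panel is on the light pad as asked, and I handed the job in at about 26 s of the 64 s allowed. The steps were:
1. I took the panel out of the rack by its upper long side.
2. I laid it front up on the felt mat and let go.
3. I took it again by its long sides and set it on the pad, jewel end up and foot against the ledge.
4. I slid the stop bar down by its knob until it bore on the panel at about 8 N. I then let go and backed off.

**Last checks:**
- **Foot:** the wrist picture shows it against the ledge.
- **Centring:** the panel is within about 1 mm of the pad's middle.
- **Stop bar:** its edge and the panel's top end both measure about 0.139 ± 0.001 m from the ledge. The knob did not move after release.
- **Bystanders:** the bystanders I could see look undisturbed in the pictures, but I did not re-measure them. The glass bottle was not checked separately.

**Points that were less clear:**
- **Jewel colour:** from above the jewel looked orange rather than red. I took that side as the front because the jewel stands proud and overlaps the lead there.
- **Laying down:** the panel lay about 27° askew on the mat, a corner slightly over its edge. Its upper edge settled the last 1–2 cm off the finger rather than being set down.

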